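# Load the sample cell and set the reader

## Robot

A 6-joint arm with a two-finger parallel gripper is mounted at the origin on the work surface. World frame = base frame: x ahead of the robot, y to its left, z up, the work surface at z = 0. Lengths are in m, angles in rad, forces in N, time in s.
With the tool pointing down it reaches from about 0.375 to 0.75 m from the base axis. Payload 9 kg.
Tool frame: the origin (TCP) lies on the centre line of the jaws, within the pads' length; the fingertips stand 19 mm ahead of it and the grasp point (between the pads) is the TCP; z points along the fingers, x is the direction in which the jaws open and shut, and the axes are right-handed (so a half turn about z gives the same grasp; the last joint's range is limited). The gripper opens to 85 mm and grips with 20 to 120 N. Pads are 22 mm wide; open, the fingers measure 114 mm over their backs; the gripper's body (76 mm by 85 mm) begins 54 mm behind the grasp point. The pads swing forward as they close: fully open they stand 13 mm farther back than shut.
Start: joints at [0.956, 0.104, 0.097, 1.564, 0, 1.353], TCP at [0.232, 0.553, 0.25] pointing down, gripper open.
Joint ranges: [-2.99, 2.99], [-0.84, 1.86], [-1.1, 1.16], [-1.84, 2.11], [-1.51, 1.56], [-3.14, 3.14]. Speed limits (rad/s): [2.22, 2.22, 2.57, 3.14, 3.14, 3.14].

## Interface

Orientations are given as a unit quaternion [x, y, z, w].
In Python, from rig import manip gives the robot as it stands.
- The arm moves only by the tool servo_tool, never from a script. Its argument "deltas" is a list of rows, each an object of numbers: "dx", "dy", "dz": the shift along the tool's x, y, z in m; "wx", "wy", "wz": the turn, a rotation vector about the tool's x, y, z in degrees. A call has 1 to 12 rows; each row is the pose to reach, as a shift and turn from the pose measured when the call began, along the tool's axes at that moment; what a row does not reach only later rows make up. A row lasts 1/12 s, in which the tool goes at most 41.7 mm and 7.16 degrees, less where a joint would pass 70% of its speed; a pose out of reach is approached as far as the arm can. A call with a gripper value outside its range is refused whole. "fingers" is the closure, from 0 (fully open) to 1 (shut), set as the call begins (left out, the last holds). The fingers move at their own pace and stop on an object; "force" is the grip in N (left out, the last holds). Time passes only in rows, so rows that repeat a pose let the fingers close. It gives the time, the measured TCP pose, the force and the opening at its end, in the units of the state.
- manip.read_state(): the state, without advancing time (a new reading comes with each control period).
- manip.get_image(name): name is "scene" or "top"; returns (picture, depth): 480x640x3 uint8, red, green, blue; 480x640 float32, m along the optical axis (not along the pixel's ray), 0 where there is no reading.
- manip.calibration(name): a dict with "mtx" (3x3 intrinsics, pixels), "R" (3x3) and "t" (3): a world point X has camera coordinates R X + t. Camera axes: x right, y down, z forward; pixel columns grow to the right and rows downward; lengths in m; the calibration is good to about 2 mm. A picture is of the moment at which its call begins. calibration takes no time and is no camera call.
- manip.job_done(): hands the job in, once; it reports no verdict.
Trained networks look in the newest picture that a camera, given by its name, has taken for a name from the list of things; names that differ only in an ending like _2 or _b are one class to them, and where a whole thing is asked for, a point or a joint stands for the part that bears it (a point fixed in the world has none). Each returns a list of dicts, best first, with "score" (0 to 1); they miss things now and then, are a little off and sometimes report something else, mostly with a low value. They report only what shows in the picture. A call takes as long as a camera call. They do not tell look-alikes from the thing itself.
- manip.boxes_of(target, camera): "rect" ([centre column, centre row, width, height] in pixels, round what is visible of it).
The state is a dict: "time_s": time; "q": joint angles; "qd": joint speeds; "effort": joint torques, N m; "eef_pos": TCP position; "orientation": TCP orientation; "wrist_force": force on the tool from outside, world axes, zero at the start; "moment": the same for the moment, N m; "grip_width": finger opening in m.
Only numpy, scipy, OpenCV 4.12 (cv2) and the standard library are available. Lean on these libraries where they do the work, as an engineer would, in place of code of your own. Each camera call takes 0.05 s, during which the arm holds its last target.

## Task

Slide the red-banded sample cell along the shelf and down the sloped chute, without lifting it off, until it rests against the orange stop jaws at the bottom. Then set the reader for it: turn the selector dial anticlockwise all the way back to its end stop (the red dot), and from there turn it clockwise exactly four clicks, leaving it in that click with the cell still against the stop. Leave the other things on the bench where they are.

Things in the scene. Friction and masses are not known exactly. Their poses are not given: they have to be found in the camera images.
- sample_cell: Loose sample cell to be moved: a closed white disc with a red band and red top, 64 mm diameter, 30 mm high, about 0.15 kg, smooth slippery plastic. Origin: centre of its underside; z along its axis. It starts lying flat on the chute's level shelf.
- chute: Fixed bright metal chute, 130 mm wide (x), 345 long (y), under 100 high. Origin at bench height; +y points (level) down the chute. Level shelf: top 75 mm above the bench, y -170 to -30 mm, 118 mm between 12 mm high side walls, open at its upper end. Funnel walls (12 mm high, y -88 to -30) narrow it to the 72 mm wide sloping channel. Beyond the stop: a blue block, top 54 mm above the bench.
- chute_crest (a point): Point on the chute floor, mid channel, 75 mm above the bench, at the crest where shelf meets slope (chute frame x 0, y -30 mm). From here the channel falls straight at 15 degrees between walls standing 15 mm off the floor, to the stop face 170 mm down the slope. Friction keeps the cell from sliding by itself: push it all the way.
- chute_stop (a point): Point on the sloping floor, mid channel, where the centre of the cell's underside lies when it rests against the two orange stop jaws: 138 mm down the slope from the crest (chute frame x 0, y +103 mm, 39 mm above the bench). The jaws stand 30 mm off the floor. Play leaves the cell up to 4 mm to either side.
- reader: Fixed reader control unit: a blue box, 170 mm (x) by 160 mm (y), 70 mm high, with a white face plate around the dial and a dark display behind it. Origin: on the bench under its middle; front faces its -x. The dial's axis is vertical, 30 mm in front of the origin (x = -30 mm).
- dial_grip (a point): Point on the dial's axis at the height to grip, 108 mm above the bench. The dial is a 72 mm grey disc, 8 mm thick, underside 76 mm above the bench; on it a black upright bar, 64 mm long, 14 thick, top 122 mm above the bench, centred on the axis. A white line marks the bar's pointer end. The point turns with the dial: its y axis lies along the bar to the pointer end.
- dial (a joint): Dial angle, rad: 0 at the end stop, growing clockwise from above; a click every 0.3927, eight in all. At 0 the pointer is at the red dot (reader's +y), after four clicks (1.571) it points along the reader's +x to the display. Pointer's world direction = reader yaw + pi/2 - value. Detents (about 0.1 N m) pull it into the nearest click when let go. It starts 1 to 3 clicks from the stop.
- spare_cell: Bystander: loose sample cell of the same size with a green band and green top, lying on the bench. Leave it.
- amber_bottle: Bystander: amber bottle, 60 mm diameter, 130 mm high. Origin under its middle.
- white_jar: Bystander: white jar, 72 mm diameter, 85 mm high. Origin under its middle.
- blue_jar: Bystander: amber jar with blue cap, 60 mm diameter, 90 mm high. Origin under its middle.
- beaker: Bystander: glass beaker, 76 mm diameter, 90 mm high. Origin under its middle.
- spatula: Bystander: spatula, 180 mm long, lying on the bench.
- dish: Bystander: white dish, 90 mm diameter, 20 mm high. Origin under its middle.
Things that resemble listed ones, but are neither listed nor needed, are in the scene too. Leave any black look-alike of the sample_cell alone.

How it is judged:
On the way, in this order (a step that is already met when the one before it is completed fails the run):
1. the sample cell rests against the stop at the bottom of the chute (distance between sample_cell and chute_stop below 0.009 m and linear speed of sample_cell below 0.02 m/s), for 0.2 s.
2. the dial is back at its end stop (value of joint dial below 0.12 rad), for 0.1 s.
At the end, for the whole second after the job is handed in: The sample cell is at rest against the stop (within 9 mm of its place there, sideways play included) and the dial rests in the fourth click from its end stop (1.571 rad, within 0.13 rad) (all of step 1 and value of joint dial between 1.4408 and 1.7008 rad); the robot touches nothing.
It fails at once if the sample cell is lifted more than 25 mm above the shelf's level (z of sample_cell in the frame of chute above 0.1 m).
It fails at once if the sample cell falls off the chute (z of sample_cell in the frame of chute below 0.022 m).
It fails at once if a bystander is moved more than 30 mm (distance of any of spare_cell, amber_bottle, white_jar, blue_jar, beaker, spatula, dish from where it was at the start of the episode above 0.03 m).
It also fails if it takes over 61 s, if anything falls off the work surface, if the arm or the gripper's body presses on something with over 40 N, if the wrist force passes 120 N, or if a joint passes its speed limit or range.

## Working session

There is one attempt and no reset: what is moved stays moved. The work goes in short steps, Python scripts to look and compute and a tool call to move; the robot and the scene stay as the last step left them, time stands still between calls to the robot, and variables do not carry over. Pictures are saved under pics/ and viewed, and the job is handed in when it is done.

Besides the shell and the picture viewer there is one more tool, called after "Request:" as name([rows], argument=value, ...), one row to a line, values as JSON. servo_tool: Moves the arm, as the interface text tells. Its arguments: {"type":"object","properties":{"deltas":{"type":"array","items":{"type":"object","properties":{"dx":{"type":"number"},"dy":{"type":"number"},"dz":{"type":"number"},"wx":{"type":"number"},"wy":{"type":"number"},"wz":{"type":"number"}}}},"fingers":{"type":"number"},"force":{"type":"number"}},"required":["deltas"]}

```bash
mkdir -p pics; ls; python3 - <<'E'
from rig import manip
import cv2,numpy as np
for n in ("scene","top"):
    p,d=manip.get_image(n); cv2.imwrite(f"pics/{n}0.png",p[:,:,::-1]); np.save(f"{n}_d.npy",d); np.save(f"{n}_p.npy",p)
    for t in ("sample_cell","chute","reader","dial"):
        print(n,t,[(round(b["score"],2),np.round(b["rect"]).tolist()) for b in manip.boxes_of(t,n)[:4]])
    c=manip.calibration(n); print({k:np.round(v,3).tolist() for k,v in c.items()})
s=manip.read_state(); print(s)
E
```

```text
pics
scene sample_cell [(0.97, [223.0, 275.0, 24.0, 26.0]), (0.96, [270.0, 323.0, 28.0, 26.0]), (0.57, [183.0, 238.0, 19.0, 21.0])]
scene chute [(0.9, [260.0, 265.0, 122.0, 96.0])]
scene reader [(0.82, [382.0, 248.0, 72.0, 71.0]), (0.69, [378.0, 228.0, 26.0, 18.0])]
scene dial [(0.6, [377.0, 227.0, 25.0, 19.0]), (0.17, [157.0, 273.0, 23.0, 48.0])]
{'mtx': [[588.601, 0.0, 319.339], [0.0, 588.601, 238.743], [0.0, 0.0, 1.0]], 'R': [[0.419, 0.908, -0.005], [0.681, -0.317, -0.66], [-0.6, 0.273, -0.752]], 't': [-0.238, -0.306, 2.025]}
top sample_cell [(0.9, [434.0, 325.0, 25.0, 26.0]), (0.72, [387.0, 199.0, 20.0, 19.0]), (0.7, [419.0, 242.0, 26.0, 20.0])]
top chute [(0.97, [378.0, 262.0, 121.0, 82.0])]
top reader [(0.86, [268.0, 231.0, 51.0, 57.0]), (0.52, [164.0, 315.0, 35.0, 26.0])]
top dial [(0.59, [265.0, 240.0, 25.0, 24.0])]
{'mtx': [[466.683, 0.0, 325.303], [0.0, 466.683, 239.713], [0.0, 0.0, 1.0]], 'R': [[-0.031, -0.999, 0.012], [-0.995, 0.029, -0.094], [0.093, -0.015, -0.996]], 't': [0.017, 0.56, 1.408]}
{'time_s': 0.5, 'q': array([9.56309863e-01, 1.04133889e-01, 9.72648024e-02, 1.56390256e+00,
       1.64687012e-05, 1.35311793e+00]), 'qd': array([ 6.38039050e-05,  5.08941955e-04, -1.34924759e-03, -5.39268325e-04,
        1.04808986e-03,  1.75251924e-03]), 'effort': array([-2.21108887e-03, -5.56277418e+01,  5.03383577e+01,  1.74687528e-03,
       -4.50012594e-04, -1.86254834e-05]), 'eef_pos': array([0.231869  , 0.55340193, 0.25029144]), 'orientation': array([ 8.32609271e-01,  5.53860815e-01,  8.53347833e-06, -1.21328028e-05]), 'wrist_force': array([-0.50213049, -0.15598771, -0.24402814]), 'moment': array([ 0.01265495,  0.00580403, -0.00129104]), 'grip_width': 0.08549050364484731}
```

```bash
python3 - <<'E'
import cv2,numpy as np
a=cv2.imread("pics/scene0.png")[190:350,140:440]; cv2.imwrite("pics/s1.png",cv2.resize(a,None,fx=2.6,fy=2.6,interpolation=2))
a=cv2.imread("pics/top0.png")[170:370,140:460]; cv2.imwrite("pics/t1.png",cv2.resize(a,None,fx=2.5,fy=2.5,interpolation=2))
E
```

```text
(no output)
```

View pics/s1.png

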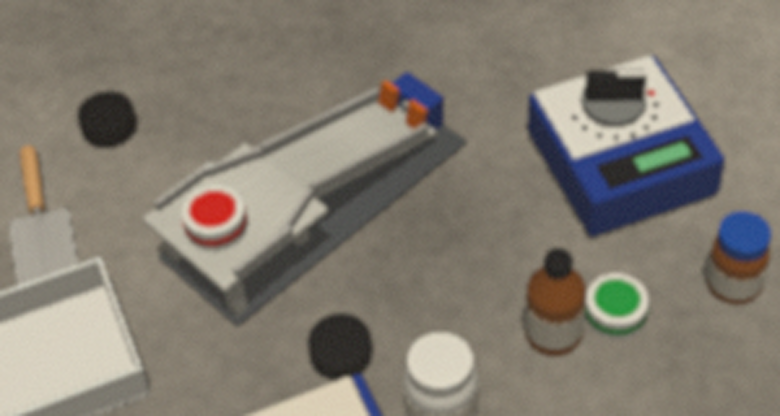

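View pics/t1.png

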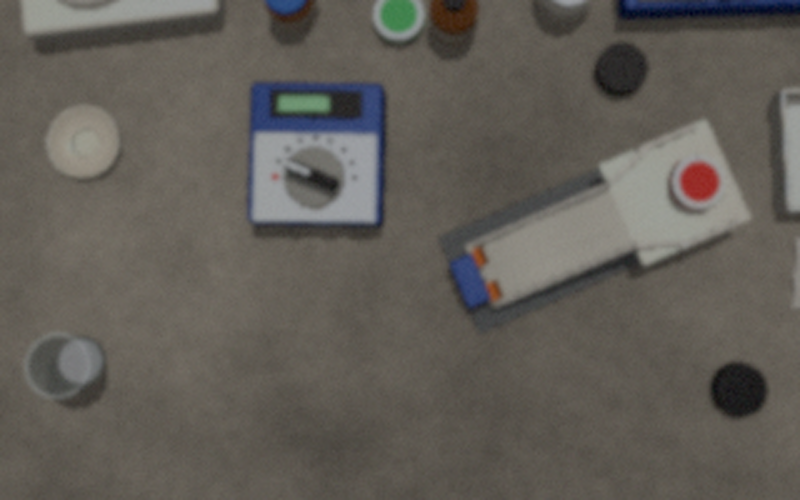

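The sample cell candidates in the top view are the red disc (419,243) on the shelf, black discs at (387,198) and (435,325), and a green disc at (299,176). Only the one at (419,243) has a red top and band and lies on the chute shelf, and both crops confirm it. The dial pointer (white line) points left and slightly up, about 1 click from the red dot. Next I'll measure positions.

```bash
cat > h.py <<'E'
import numpy as np,cv2
from rig import manip
def cloud(name,d):
    c=manip.calibration(name);K,R,t=(np.array(c[k]) for k in("mtx","R","t"))
    v,u=np.mgrid[:480,:640]; 
    P=np.stack([(u-K[0,2])/K[0,0]*d,(v-K[1,2])/K[1,1]*d,d],-1)
    return (P-t.reshape(3))@R   # R^T (P-t)
def onplane(name,u,v,z):
    c=manip.calibration(name);K,R,t=(np.array(c[k]) for k in("mtx","R","t"))
    r=R.T@np.array([(u-K[0,2])/K[0,0],(v-K[1,2])/K[1,1],1.]);o=-R.T@t.reshape(3)
    return o+r*(z-o[2])/r[2]
def proj(name,X):
    c=manip.calibration(name);K,R,t=(np.array(c[k]) for k in("mtx","R","t"))
    p=(np.atleast_2d(X)@R.T+t.reshape(3))@K.T; return p[:,:2]/p[:,2:]
E
python3 - <<'E'
from h import *
from scipy.optimize import least_squares
for n in("top","scene"):
    p=np.load(n+"_p.npy");d=np.load(n+"_d.npy");W=cloud(n,d)
    hsv=cv2.cvtColor(p,cv2.COLOR_RGB2HSV).astype(int);H,S,V=hsv[...,0],hsv[...,1],hsv[...,2]
    g=(W[...,2]<.01)&(W[...,2]>-.03)&(d>0);print(n,"bench z",np.median(W[...,2][g]),np.std(W[...,2][g]))
    for nm,m,z in(("red",((H<6)|(H>174))&(S>150)&(V>90),.105),("orange",(H>=6)&(H<16)&(S>150)&(V>100),.068)):
        k,l,st,ce=cv2.connectedComponentsWithStats(m.astype(np.uint8))
        for i in range(1,k):
            if st[i,4]>8: 
                q=W[(l==i)&(d>0)]
                print(nm,st[i,4],ce[i].round(1),onplane(n,*ce[i],z).round(4),np.median(q,0).round(4))
E
```

```text
top bench z -0.00015812299115969443 0.0032513876903785227
red 145 [419.3 242.2] [ 0.5377 -0.2718  0.105 ] [ 0.538  -0.2713  0.1046]
orange 15 [331.4 272.3] [ 0.4588 -0.0142  0.068 ] [ 0.46   -0.0135  0.0586]
orange 13 [337.2 286. ] [ 0.418  -0.0302  0.068 ] [ 0.4179 -0.03    0.0569]
scene bench z -0.00212823765770697 0.004168642970648612
red 277 [570.6  77.9] [0.2371 1.1484 0.105 ] [-0.1851  1.6709 -0.3019]
red 19 [572.8  99.3] [0.3424 1.0683 0.105 ] [-0.1289  1.6691 -0.384 ]
red 11 [265.6 165.6] [ 0.2123 -0.0173  0.105 ] [0.1104 0.016  0.0111]
red 161 [221.4 269.9] [ 0.5444 -0.2713  0.105 ] [ 0.5436 -0.2709  0.103 ]
orange 18 [281.4 143.5] [0.0926 0.0822 0.068 ] [0.0261 0.1075 0.0086]
orange 12 [280.2 148.5] [0.1143 0.0689 0.068 ] [0.0503 0.0922 0.0101]
orange 51 [289.  226.3] [ 0.4446 -0.0386  0.068 ] [ 0.4265 -0.0319  0.0469]
orange 44 [299.5 233.6] [ 0.4831 -0.0224  0.068 ] [ 0.4652 -0.0156  0.0485]
orange 52 [425.6 291.8] [0.81   0.1954 0.068 ] [0.8082 0.1972 0.0623]
orange 223 [353.8 302.7] [0.7617 0.0094 0.068 ] [ 0.7767 -0.001   0.0903]
```

```bash
cat > fit.py <<'E'
from h import *
from scipy.optimize import minimize
t15=np.tan(np.radians(15))
# chute silhouette/edges visual fit: height model
def hmod(u,v):
    h=np.where(v<-30e-3,.075,.075-(v+.03)*t15)
    hw=np.where(v<-.088,.059,np.where(v<-.03,.059-(v+.088)/.058*(.059-.036),.036))
    inside=(np.abs(u)<hw)
    wall=np.where(v<-.03,.087,h+.0155)
    o=np.where(inside,h,wall)
    out=(v<-.170)|(v>.1725)|(np.abs(u)>np.where(v<-.03,.065,.042))
    return np.where(out,0,o)
for n in("top","scene"):
    d=np.load(n+"_d.npy");W=cloud(n,d).reshape(-1,3)
    m=(d.ravel()>0)&(np.hypot(W[:,0]-.49,W[:,1]+.15)<.25)&(W[:,2]>-.02)&(W[:,2]<.115)
    W=W[m]; W=W[np.hypot(W[:,0]-.54,W[:,1]+.27)>.045]
    def cost(p):
        c,s=np.cos(p[2]),np.sin(p[2]);dx,dy=W[:,0]-p[0],W[:,1]-p[1]
        u=c*dx+s*dy;v=-s*dx+c*dy
        m=(v<.13)
        e=np.abs(W[:,2]-hmod(u,v))
        return np.where(m,np.minimum(e,.02),.005).mean()
    best=None
    for yaw in np.radians(np.arange(15,40,2.5)):
      for x in np.arange(.45,.52,.01):
        for y in np.arange(-.17,-.08,.015):
            q=cost((x,y,yaw))
            if best is None or q<best[0]:best=(q,(x,y,yaw))
    r=minimize(cost,best[1],method="Nelder-Mead",options=dict(initial_simplex=np.array(best[1])+np.array([[0,0,0],[.006,0,0],[0,.006,0],[0,0,.05]])))
    print(n,len(W),r.fun,r.x,np.degrees(r.x[2]))
E
python3 fit.py
```

```text
top 19476 0.0037545495069345597 [ 0.49345341 -0.15820351  0.37659618] 21.577371462642606
scene 17633 0.005441752338748484 [ 0.48186792 -0.15978096  0.41500367] 23.77795890284056
```

```bash
cat > ov.py <<'E'
from h import *
import sys
x,y,yaw=map(float,sys.argv[1:4]);tag=sys.argv[4];yaw=np.radians(yaw)
c,s=np.cos(yaw),np.sin(yaw)
def w(P): P=np.array(P,float);return np.c_[x+c*P[:,0]-s*P[:,1],y+s*P[:,0]+c*P[:,1],P[:,2]]
t=np.tan(np.radians(15)); zs=lambda v:.075-(v+.03)*t
ve=-.03+.17*np.cos(np.radians(15))
L=[[(-.059,-.17,.075),(.059,-.17,.075)],[(-.065,-.17,.087),(-.065,-.03,.087)],[(.065,-.17,.087),(.065,-.03,.087)],
[(-.036,-.03,.075),(.036,-.03,.075)],[(-.036,-.03,zs(-.03)+.015),(-.036,ve,zs(ve)+.015)],[(.036,-.03,zs(-.03)+.015),(.036,ve,zs(ve)+.015)],[(-.036,ve,zs(ve)+.03),(.036,ve,zs(ve)+.03)],
[(-.03,.1725,.054),(.03,.1725,.054)]]
out=[]
for n,(r0,r1,c0,c1) in(("top",(200,300,310,450)),("scene",(200,320,180,340))):
    p=np.load(n+"_p.npy")[:,:,::-1][r0:r1,c0:c1];f=5
    a=cv2.resize(p,None,fx=f,fy=f,interpolation=2)
    for l in L:
        q=(proj(n,w(l))-[c0,r0]+.5)*f
        cv2.line(a,*[tuple(int(k) for k in z) for z in q],(255,0,255),1)
    cv2.imwrite(f"pics/ov_{n}_{tag}.png",a)
E
python3 ov.py .4934 -.1582 21.6 a
```

```text
(no output)
```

View pics/ov_top_a.png

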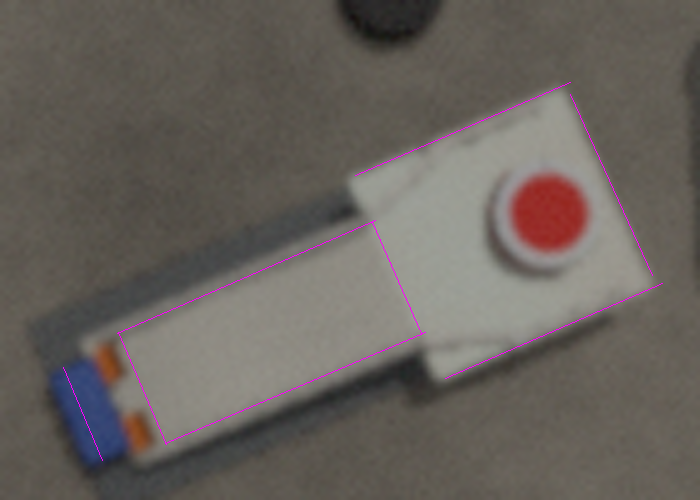

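View pics/ov_scene_a.png

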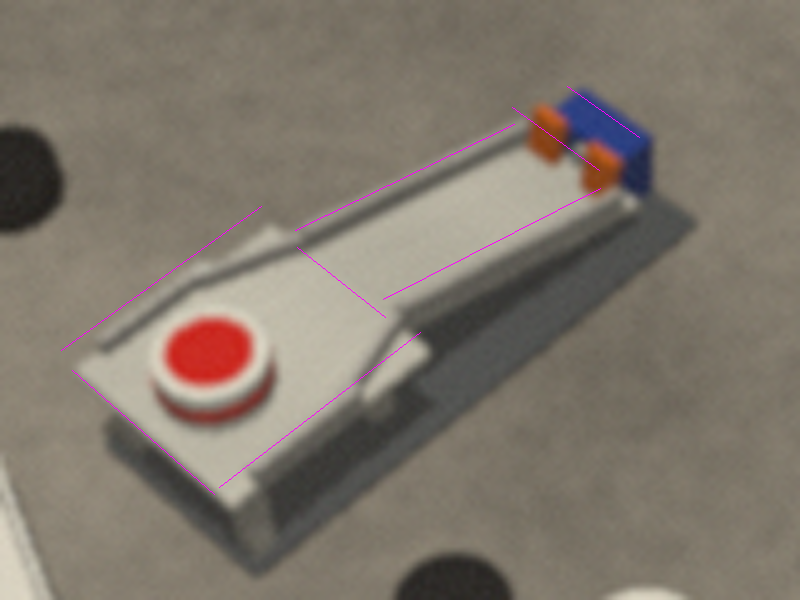

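```bash
python3 - <<'E'
import cv2,numpy as np
for n,(r0,r1,c0,c1) in(("top",(205,300,315,447)),("scene",(213,318,190,325))):
    p=np.load(n+"_p.npy")[:,:,::-1][r0:r1,c0:c1];f=6
    a=cv2.resize(p,None,fx=f,fy=f,interpolation=2).astype(float)
    a=np.clip((a-60)*1.5,0,255).astype(np.uint8)
    for u in range(c0-c0%10+10,c1,10):
        X=int((u-c0+.5)*f);cv2.line(a,(X,0),(X,5),(0,255,255),1);cv2.putText(a,str(u),(X-10,15),0,.35,(0,255,255))
        cv2.line(a,(X,0),(X,a.shape[0]),(0,120,120),1)
    for v in range(r0-r0%10+10,r1,10):
        Y=int((v-r0+.5)*f);cv2.line(a,(0,Y),(a.shape[1],Y),(0,120,120),1);cv2.putText(a,str(v),(2,Y),0,.35,(0,255,255))
    cv2.imwrite(f"pics/g_{n}.png",a)
cv2.imwrite("pics/scene_full.png",cv2.imread("pics/scene0.png"))
E
```

```text
(no output)
```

View pics/g_top.png

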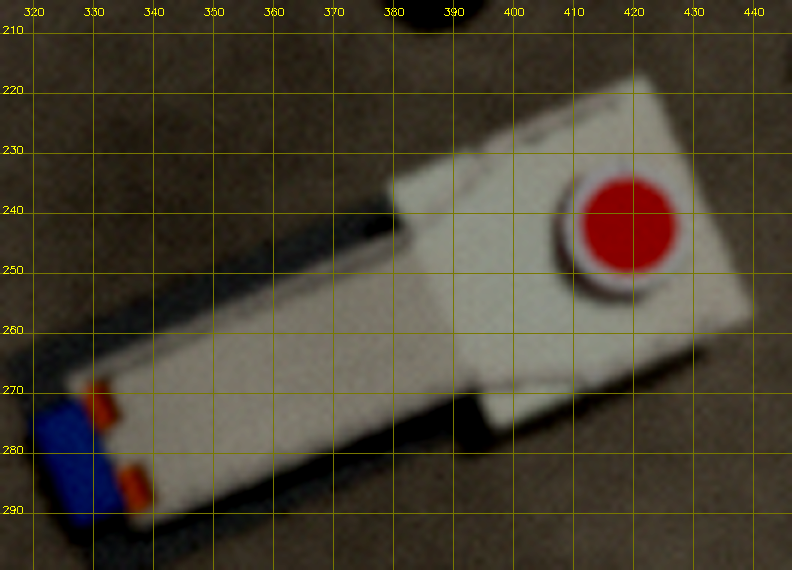

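View pics/g_scene.png

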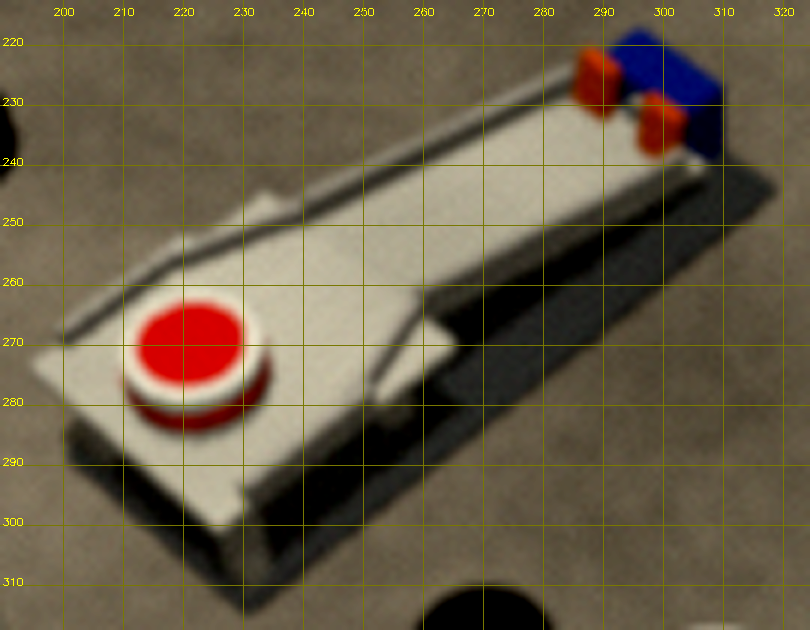

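View pics/scene0.png

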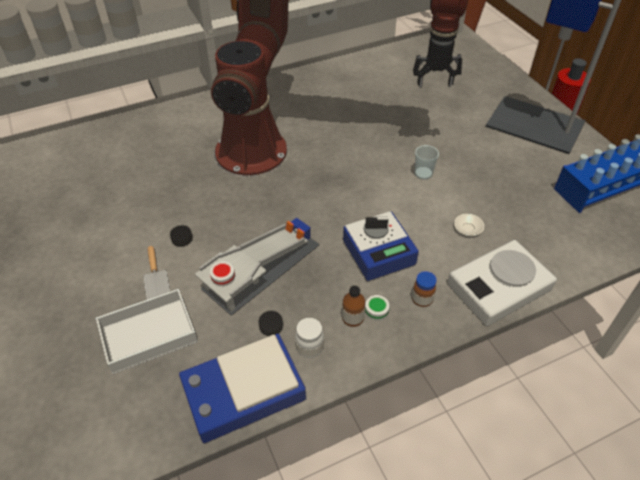

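View pics/top0.png

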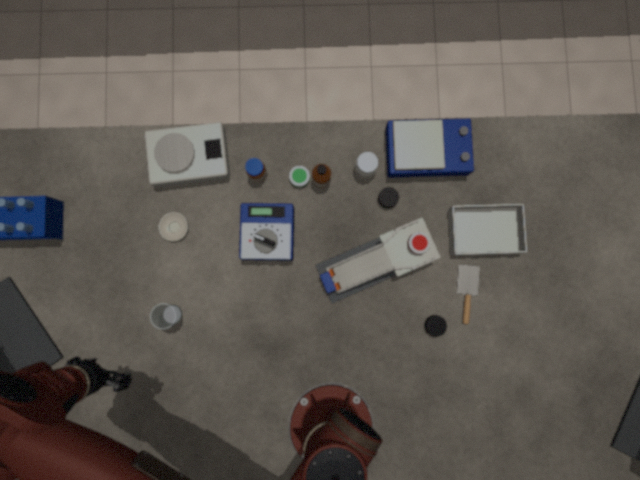

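```bash
cat > fit2.py <<'E'
from h import *
from scipy.optimize import least_squares
T=[((.065,-.17,.087),(421.7,217.3)),((-.065,-.17,.087),(439.7,257.5)),((.065,-.03,.087),(379.5,235.5)),((-.065,-.03,.087),(397,276.3))]
S=[((-.065,-.17,.087),(197,270)),((.065,-.17,.087),(231,295)),((-.065,-.03,.087),(233.5,245)),((.065,-.03,.087),(265.5,270))]
def w(p,P):
    c,s=np.cos(p[2]),np.sin(p[2]);P=np.array(P);return np.c_[p[0]+c*P[:,0]-s*P[:,1],p[1]+s*P[:,0]+c*P[:,1],P[:,2]]
def res(p,sets):
    return np.concatenate([(proj(n,w(p,[a for a,_ in Q]))-np.array([b for _,b in Q])).ravel() for n,Q in sets])
for nm,sets in(("top",[("top",T)]),("scene",[("scene",S)]),("both",[("top",T),("scene",S)])):
    r=least_squares(res,(.49,-.155,.38),args=(sets,));print(nm,r.x.round(4),np.degrees(r.x[2]).round(2),r.fun.round(1).tolist())
# dial check
for n,uv in(("top",(265.3,241)),("scene",(376.5,229.5))): print(n,onplane(n,*uv,.084))
E
python3 fit2.py
python3 - <<'E'
import cv2,numpy as np
o=[]
for n,(r0,r1,c0,c1) in(("top",(200,266,235,300)),("scene",(208,280,340,420))):
    p=np.load(""+n+"_p.npy")[:,:,::-1][r0:r1,c0:c1];f=8
    a=cv2.resize(p,None,fx=f,fy=f,interpolation=2)
    for u in range(c0-c0%10+10,c1,10):
        X=int((u-c0+.5)*f);cv2.putText(a,str(u),(X-10,15),0,.35,(0,255,255))
        cv2.line(a,(X,0),(X,a.shape[0]),(0,120,120),1)
    for v in range(r0-r0%10+10,r1,10):
        Y=int((v-r0+.5)*f);cv2.line(a,(0,Y),(a.shape[1],Y),(0,120,120),1);cv2.putText(a,str(v),(2,Y),0,.35,(0,255,255))
    cv2.imwrite(f"pics/d_{n}.png",a)
E
```

```text
top [ 0.4906 -0.1529  0.3738] 21.42 [0.4, -0.1, 0.5, -0.0, -0.6, 0.1, -0.2, -0.0]
scene [ 0.5007 -0.1506  0.4011] 22.98 [-1.2, 1.7, -2.3, 3.6, 1.4, -2.8, 2.3, -3.2]
both [ 0.4948 -0.1513  0.3875] 22.2 [-0.9, -2.1, -0.2, -2.3, -1.6, -1.3, -0.6, -1.7, -2.4, -0.4, -4.2, 1.7, 0.6, -4.5, 0.9, -4.6]
top [0.55632714 0.17769654 0.084     ]
scene [0.57422312 0.17597711 0.084     ]
```

View pics/d_top.png

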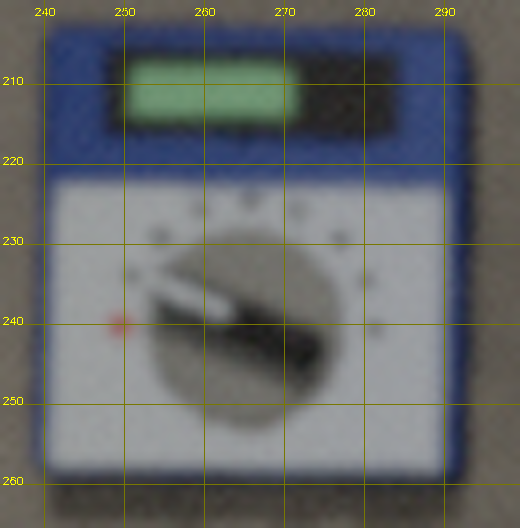

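View pics/d_scene.png

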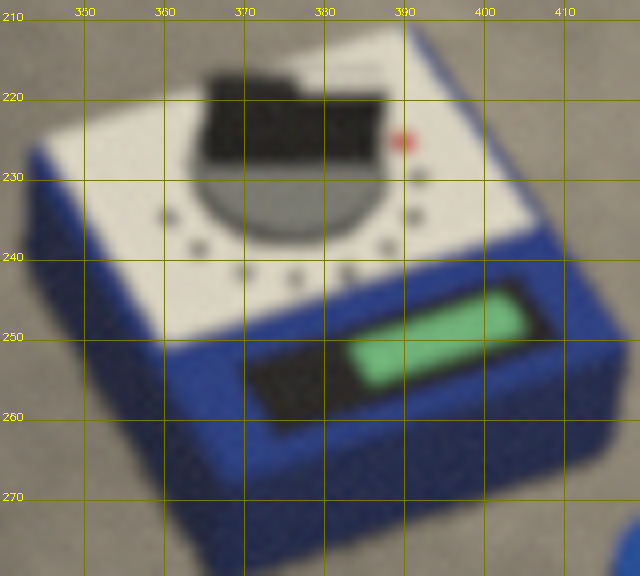

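```bash
python3 - <<'E'
from h import *
for n,(r0,r1,c0,c1) in(("top",(330,420,60,160)),("scene",(30,110,380,480))):
    im=np.load(n+"_p.npy")[:,:,::-1];f=6;a=cv2.resize(im[r0:r1,c0:c1],None,fx=f,fy=f,interpolation=2)
    q=proj(n,[[.2319,.5534,.2503],[.2319,.5534,.2313],[0,0,0]]);print(n,q.round(1))
    for z in q[:2]:
        cv2.drawMarker(a,tuple(int(k) for k in (z-[c0,r0]+.5)*f),(0,255,255),0,12)
    cv2.imwrite(f"pics/c_{n}.png",a)
    d=np.load(n+"_d.npy");W=cloud(n,d)
    # dial/reader cloud
    m=(np.abs(W[...,0]-.57)<.12)&(np.abs(W[...,1]-.17)<.12)
    q=W[m]
    for lo,hi in((.062,.074),(.105,.128)):
        s=q[(q[:,2]>lo)&(q[:,2]<hi)];print(n,lo,len(s),np.percentile(s,[2,50,98],axis=0).round(3).tolist())
    s=q[(np.abs(q[:,2])<.01)];print(np.median(s[:,2]))
E
```

```text
top [[110.2 368. ]
 [113.5 366.6]
 [331.  425.4]]
top 0.062 2218 [[0.508, 0.1, 0.064], [0.601, 0.172, 0.07], [0.67, 0.254, 0.074]]
top 0.105 110 [[0.543, 0.149, 0.108], [0.559, 0.177, 0.122], [0.574, 0.205, 0.127]]
-0.0002648643951149794
scene [[434.1  83. ]
 [433.2  88.2]
 [250.1 149.8]]
scene 0.062 1977 [[0.514, 0.099, 0.063], [0.615, 0.164, 0.069], [0.678, 0.254, 0.073]]
scene 0.105 154 [[0.551, 0.15, 0.106], [0.567, 0.178, 0.117], [0.582, 0.206, 0.126]]
-0.0017034720769917016
```

View pics/c_top.png

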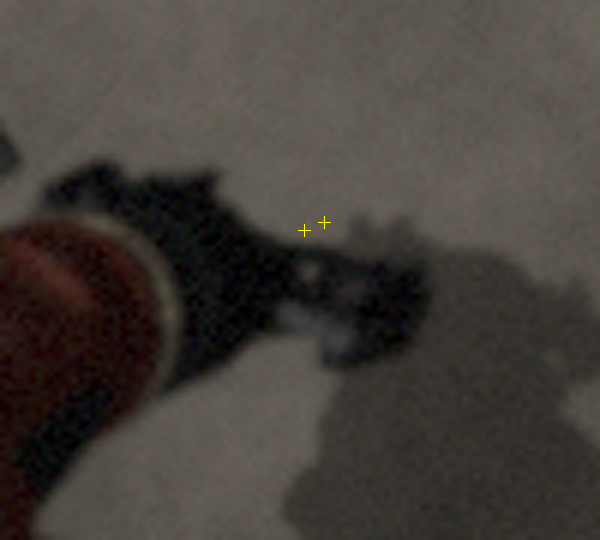

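View pics/c_scene.png

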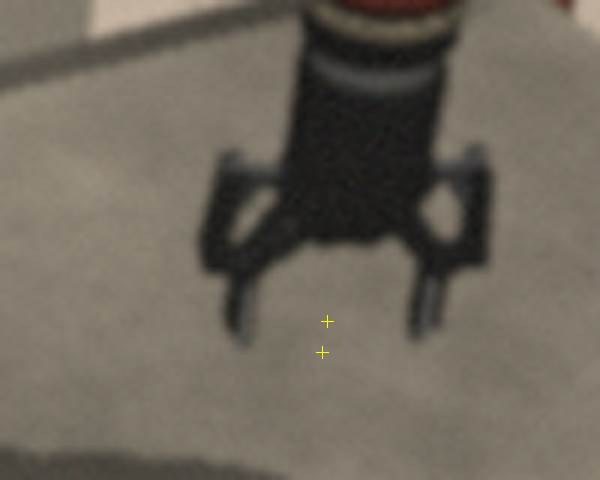

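```bash
cat > mv.py <<'E'
from h import *
from scipy.spatial.transform import Rotation as Ro
import sys
def rel(x,y,z,psi,s=None):
    s=s or manip.read_state();p=s["eef_pos"];R=Ro.from_quat(s["orientation"])
    c,q=np.cos(psi),np.sin(psi)
    T=Ro.from_matrix(np.array([[c,q,0],[q,-c,0],[0,0,-1.]]))
    d=R.inv().apply(np.array([x,y,z])-p);w=np.degrees((R.inv()*T).as_rotvec())
    return d,w
CH=(.4906,-.1529,.3738)
def ch(u,v,C=CH):
    c,s=np.cos(C[2]),np.sin(C[2]);return C[0]+c*u-s*v,C[1]+s*u+c*v
if __name__=="__main__":
    a=sys.argv
    if a[1]=="c": x,y=ch(float(a[2]),float(a[3]));psi=CH[2]
    else: x,y=float(a[2]),float(a[3]);psi=float(a[5])
    s=manip.read_state();print("t",s["time_s"],s["eef_pos"].round(4),"F",s["wrist_force"].round(1),"w",round(s["grip_width"],4),"q",s["q"].round(2))
    d,w=rel(x,y,float(a[4]),psi);print("target",x,y,"d",d.round(4),"w",w.round(2))
E
python3 mv.py c 0 -.19 .2
```

```text
t 0.5 [0.2319 0.5534 0.2503] F [-0.5 -0.2 -0.2] w 0.0855 q [0.96 0.1  0.1  1.56 0.   1.35]
target 0.5599795747333944 -0.32977983098650154 d [-0.6878  0.6439  0.0503] w [-0.   -0.   45.85]
```

Request:
servo_tool([
  {"dx": -0.688, "dy": 0.644, "dz": 0.02, "wz": 45.85},
  {"dx": -0.688, "dy": 0.644, "dz": 0.02, "wz": 45.85},
  {"dx": -0.688, "dy": 0.644, "dz": 0.02, "wz": 45.85},
  {"dx": -0.688, "dy": 0.644, "dz": 0.02, "wz": 45.85},
  {"dx": -0.688, "dy": 0.644, "dz": 0.02, "wz": 45.85},
  {"dx": -0.688, "dy": 0.644, "dz": 0.02, "wz": 45.85},
  {"dx": -0.688, "dy": 0.644, "dz": 0.02, "wz": 45.85},
  {"dx": -0.688, "dy": 0.644, "dz": 0.02, "wz": 45.85},
  {"dx": -0.688, "dy": 0.644, "dz": 0.02, "wz": 45.85},
  {"dx": -0.688, "dy": 0.644, "dz": 0.02, "wz": 45.85},
  {"dx": -0.688, "dy": 0.644, "dz": 0.02, "wz": 45.85},
  {"dx": -0.688, "dy": 0.644, "dz": 0.02, "wz": 45.85},
], fingers=0.78, force=30)

```text
schema error: expected keys dx, dy, dz, wx, wy, wz
```

```bash
python3 mv.py c 0 -.19 .2
```

```text
t 0.5 [0.2319 0.5534 0.2503] F [-0.5 -0.2 -0.2] w 0.0855 q [0.96 0.1  0.1  1.56 0.   1.35]
target 0.5599795747333944 -0.32977983098650154 d [-0.6878  0.6439  0.0503] w [-0.   -0.   45.85]
```

All six keys are needed.

Request:
servo_tool([
  {"dx": -0.688, "dy": 0.644, "dz": 0.02, "wx": 0, "wy": 0, "wz": 45.85},
  {"dx": -0.688, "dy": 0.644, "dz": 0.02, "wx": 0, "wy": 0, "wz": 45.85},
  {"dx": -0.688, "dy": 0.644, "dz": 0.02, "wx": 0, "wy": 0, "wz": 45.85},
  {"dx": -0.688, "dy": 0.644, "dz": 0.02, "wx": 0, "wy": 0, "wz": 45.85},
  {"dx": -0.688, "dy": 0.644, "dz": 0.02, "wx": 0, "wy": 0, "wz": 45.85},
  {"dx": -0.688, "dy": 0.644, "dz": 0.02, "wx": 0, "wy": 0, "wz": 45.85},
  {"dx": -0.688, "dy": 0.644, "dz": 0.02, "wx": 0, "wy": 0, "wz": 45.85},
  {"dx": -0.688, "dy": 0.644, "dz": 0.02, "wx": 0, "wy": 0, "wz": 45.85},
  {"dx": -0.688, "dy": 0.644, "dz": 0.02, "wx": 0, "wy": 0, "wz": 45.85},
  {"dx": -0.688, "dy": 0.644, "dz": 0.02, "wx": 0, "wy": 0, "wz": 45.85},
  {"dx": -0.688, "dy": 0.644, "dz": 0.02, "wx": 0, "wy": 0, "wz": 45.85},
  {"dx": -0.688, "dy": 0.644, "dz": 0.02, "wx": 0, "wy": 0, "wz": 45.85},
], fingers=0.78, force=30)

```text
time_s: 1.5
eef_pos: [0.4062, 0.0828, 0.24]
orientation: [0.983, 0.186, 0.001, 0.0]
wrist_force: [1.2, 0.9, 0.1]
grip_width: 0.0191
```

```bash
python3 mv.py c 0 -.19 .2
```

```text
t 1.5 [0.4062 0.0828 0.24  ] F [1.2 0.9 0.1] w 0.0191 q [-0.12 -0.48 -0.44  1.61  0.    1.08]
target 0.5599795747333944 -0.32977983098650154 d [-0.0075  0.4402  0.0402] w [ 0.03 -0.07  0.  ]
```

Request:
servo_tool([
  {"dx": -0.0075, "dy": 0.44, "dz": 0.02, "wx": 0, "wy": 0, "wz": 0},
  {"dx": -0.0075, "dy": 0.44, "dz": 0.02, "wx": 0, "wy": 0, "wz": 0},
  {"dx": -0.0075, "dy": 0.44, "dz": 0.02, "wx": 0, "wy": 0, "wz": 0},
  {"dx": -0.0075, "dy": 0.44, "dz": 0.02, "wx": 0, "wy": 0, "wz": 0},
  {"dx": -0.0075, "dy": 0.44, "dz": 0.02, "wx": 0, "wy": 0, "wz": 0},
  {"dx": -0.0075, "dy": 0.44, "dz": 0.02, "wx": 0, "wy": 0, "wz": 0},
  {"dx": -0.0075, "dy": 0.44, "dz": 0.02, "wx": 0, "wy": 0, "wz": 0},
  {"dx": -0.0075, "dy": 0.44, "dz": 0.02, "wx": 0, "wy": 0, "wz": 0},
  {"dx": -0.0075, "dy": 0.44, "dz": 0.03, "wx": 0, "wy": 0, "wz": 0},
  {"dx": -0.0075, "dy": 0.44, "dz": 0.04, "wx": 0, "wy": 0, "wz": 0},
  {"dx": -0.0075, "dy": 0.44, "dz": 0.04, "wx": 0, "wy": 0, "wz": 0},
  {"dx": -0.0075, "dy": 0.44, "dz": 0.04, "wx": 0, "wy": 0, "wz": 0},
])

```text
time_s: 2.5
eef_pos: [0.5595, -0.3339, 0.1961]
orientation: [0.983, 0.184, -0.001, -0.001]
wrist_force: [0.4, 0.4, -0.1]
grip_width: 0.0192
```

```bash
cat > look.py <<'E'
from mv import *
tag=sys.argv[1];v=[int(k) for k in sys.argv[2:]] # r0 r1 c0 c1 for top, then scene
s=manip.read_state();R=Ro.from_quat(s["orientation"]).as_matrix();p=s["eef_pos"]
for i,n in enumerate(("top","scene")):
    if len(v)<4*i+4: continue
    r0,r1,c0,c1=v[4*i:4*i+4]
    im,d=manip.get_image(n);np.save(f"{n}_p{tag}.npy",im);np.save(f"{n}_d{tag}.npy",d)
    f=min(760/(c1-c0),560/(r1-r0));a=cv2.resize(im[r0:r1,c0:c1,::-1],None,fx=f,fy=f,interpolation=2)
    for k,o in enumerate(([0,0,0],[0,0,.019])):
        z=proj(n,p+R@np.array(o))[0];cv2.drawMarker(a,tuple(int(q) for q in (z-[c0,r0]+.5)*f),(0,255,255) if k else (255,0,255),0,12)
    cv2.imwrite(f"pics/{n}_{tag}.png",a);print(n,"scale",f)
E
python3 mv.py c 0 -.19 .1; python3 look.py b 200 300 340 470 190 300 150 290
```

```text
t 2.5 [ 0.5595 -0.3339  0.1961] F [ 0.4  0.4 -0.1] w 0.0192 q [-0.74  0.26  0.17  1.49  0.    0.46]
target 0.5599795747333944 -0.32977983098650154 d [ 0.002  -0.0035  0.0962] w [-0.11  0.05 -0.22]
top scale 5.6
scene scale 5.090909090909091
```

View pics/top_b.png

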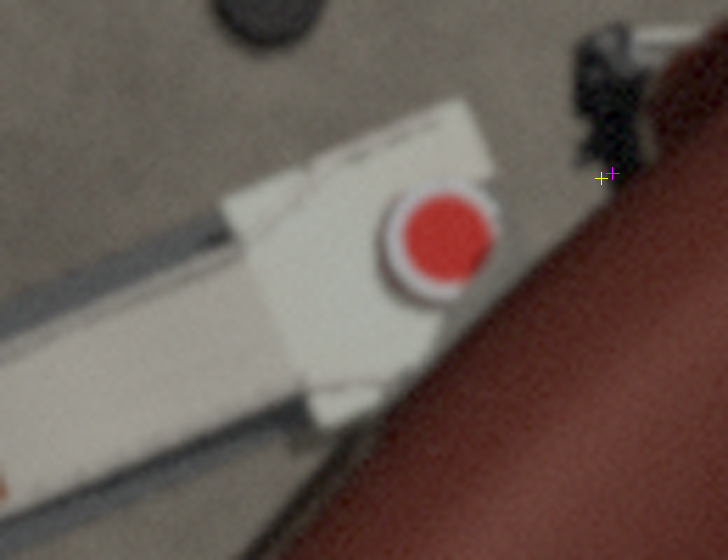

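View pics/scene_b.png

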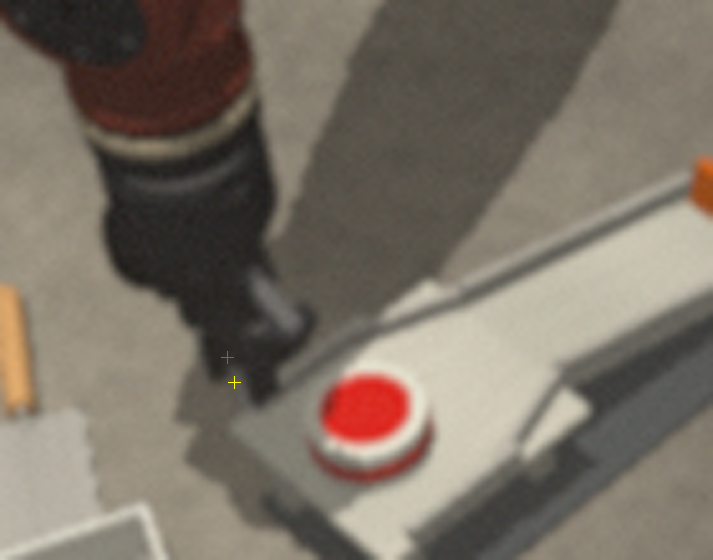

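```bash
python3 - <<'E'
from h import *
d=np.load("top_d.npy");W=cloud("top",d)
q=W[200:262,440:530].reshape(-1,3);print(np.percentile(q[:,2],[90,98,100]));e=q[(q[:,2]>.015)&(q[:,2]<.3)];print(np.percentile(e,[1,50,99],axis=0))
E
python3 mv.py c 0 -.195 .103
```

```text
[0.03801921 0.05123338 1.45361712]
[[ 0.5031719  -0.60993111  0.01585232]
 [ 0.58776956 -0.5160297   0.04288997]
 [ 0.65266162 -0.38871367  0.05577993]]
t 2.6 [ 0.5595 -0.3301  0.199 ] F [0.8 0.9 0.1] w 0.0187 q [-0.73  0.25  0.17  1.49  0.    0.46]
target 0.5618053530158522 -0.3344345633808831 d [0.0006 0.005  0.096 ] w [-0.09 -0.02 -0.08]
```

Request:
servo_tool([
  {"dx": 0.0006, "dy": 0.005, "dz": 0.03, "wx": 0, "wy": 0, "wz": 0},
  {"dx": 0.0006, "dy": 0.005, "dz": 0.06, "wx": 0, "wy": 0, "wz": 0},
  {"dx": 0.0006, "dy": 0.005, "dz": 0.085, "wx": 0, "wy": 0, "wz": 0},
  {"dx": 0.0006, "dy": 0.005, "dz": 0.096, "wx": 0, "wy": 0, "wz": 0},
  {"dx": 0.0006, "dy": 0.005, "dz": 0.096, "wx": 0, "wy": 0, "wz": 0},
  {"dx": 0.0006, "dy": 0.005, "dz": 0.096, "wx": 0, "wy": 0, "wz": 0},
])

```text
time_s: 3.1
eef_pos: [0.5621, -0.3338, 0.1043]
orientation: [0.983, 0.186, 0.0, -0.001]
wrist_force: [-0.2, 0.3, 1.3]
grip_width: 0.0187
```

```bash
python3 look.py c 200 300 340 470 190 300 150 290;  python3 mv.py c 0 -.16 .103
```

```text
top scale 5.6
scene scale 5.090909090909091
t 3.2 [ 0.5629 -0.3349  0.1057] F [ 0.7 -0.1 -0.4] w 0.0188 q [-0.74  0.29  0.04  1.32  0.    0.46]
target 0.549024905038648 -0.3018514366202118 d [-0.0009 -0.0358  0.0027] w [ 0.09 -0.11 -0.05]
```

View pics/scene_c.png

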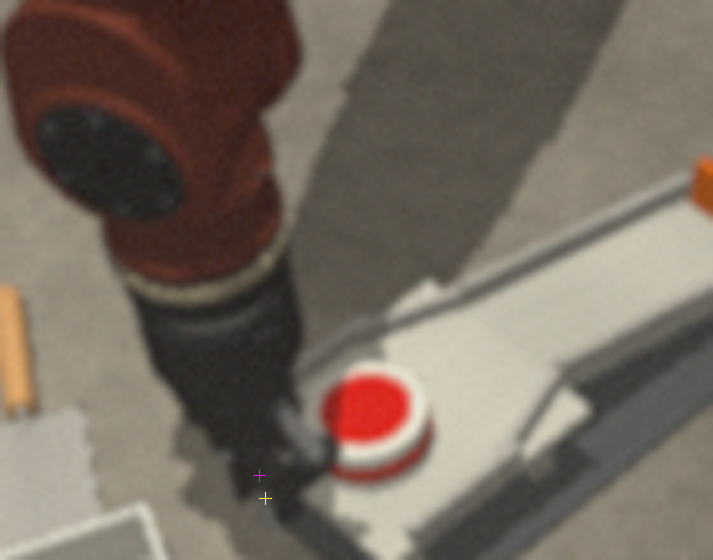

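View pics/top_c.png

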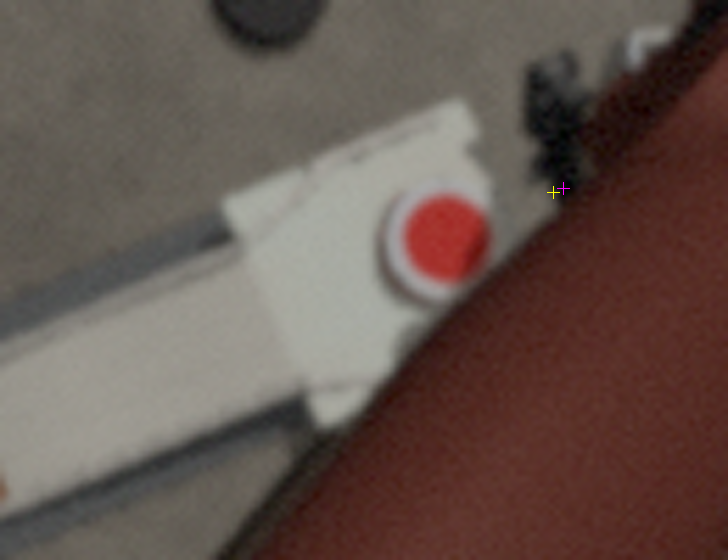

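Request:
servo_tool([
  {"dx": -0.001, "dy": -0.009, "dz": 0.002, "wx": 0, "wy": 0, "wz": 0},
  {"dx": -0.001, "dy": -0.018, "dz": 0.002, "wx": 0, "wy": 0, "wz": 0},
  {"dx": -0.001, "dy": -0.025, "dz": 0.002, "wx": 0, "wy": 0, "wz": 0},
  {"dx": -0.001, "dy": -0.032, "dz": 0.002, "wx": 0, "wy": 0, "wz": 0},
  {"dx": -0.001, "dy": -0.039, "dz": 0.002, "wx": 0, "wy": 0, "wz": 0},
  {"dx": -0.001, "dy": -0.046, "dz": 0.002, "wx": 0, "wy": 0, "wz": 0},
  {"dx": -0.001, "dy": -0.053, "dz": 0.002, "wx": 0, "wy": 0, "wz": 0},
  {"dx": -0.001, "dy": -0.06, "dz": 0.002, "wx": 0, "wy": 0, "wz": 0},
])

```text
time_s: 3.87
eef_pos: [0.5398, -0.2787, 0.1037]
orientation: [0.983, 0.185, 0.001, 0.001]
wrist_force: [1.2, -0.8, 0.2]
grip_width: 0.0187
```

```bash
python3 look.py d 200 300 340 470 190 300 180 320;  python3 mv.py c 0 -.09 .103
```

```text
top scale 5.6
scene scale 5.090909090909091
t 3.9667 [ 0.5397 -0.2782  0.1036] F [ 0.2 -0.1 -0.1] w 0.0187 q [-0.69  0.15 -0.12  1.3   0.    0.51]
target 0.5234640090842394 -0.23668518309886913 d [ 0.     -0.0445  0.0005] w [ 0.05 -0.1  -0.01]
```

View pics/scene_d.png

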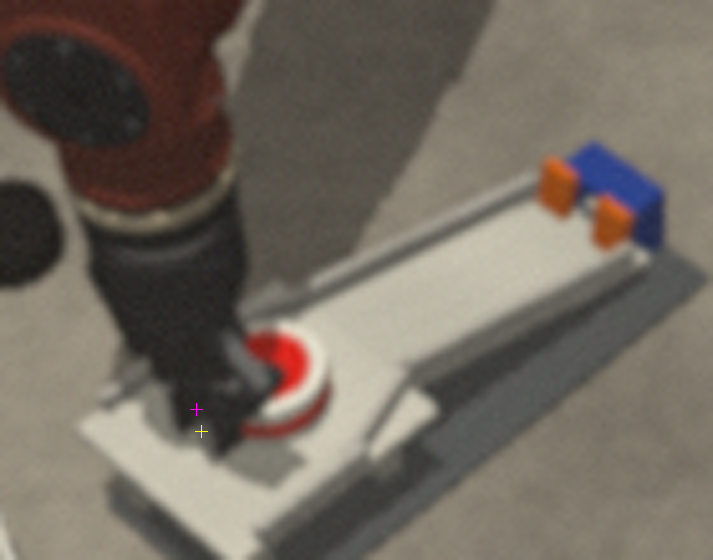

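View pics/top_d.png

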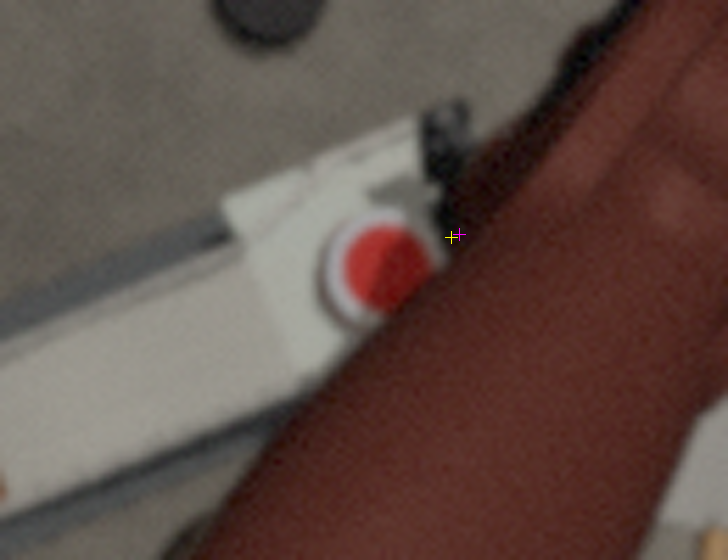

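Request:
servo_tool([
  {"dx": 0, "dy": -0.007, "dz": 0.0, "wx": 0, "wy": 0, "wz": 0},
  {"dx": 0, "dy": -0.014, "dz": 0.0, "wx": 0, "wy": 0, "wz": 0},
  {"dx": 0, "dy": -0.021, "dz": 0.0, "wx": 0, "wy": 0, "wz": 0},
  {"dx": 0, "dy": -0.028, "dz": 0.0, "wx": 0, "wy": 0, "wz": 0},
  {"dx": 0, "dy": -0.035, "dz": 0.0, "wx": 0, "wy": 0, "wz": 0},
  {"dx": 0, "dy": -0.042, "dz": 0.0, "wx": 0, "wy": 0, "wz": 0},
  {"dx": 0, "dy": -0.049, "dz": 0.0, "wx": 0, "wy": 0, "wz": 0},
  {"dx": 0, "dy": -0.055, "dz": 0.0, "wx": 0, "wy": 0, "wz": 0},
  {"dx": 0, "dy": -0.06, "dz": 0.0, "wx": 0, "wy": 0, "wz": 0},
  {"dx": 0, "dy": -0.065, "dz": 0.0, "wx": 0, "wy": 0, "wz": 0},
  {"dx": 0, "dy": -0.07, "dz": 0.0, "wx": 0, "wy": 0, "wz": 0},
  {"dx": 0, "dy": -0.075, "dz": 0.0, "wx": 0, "wy": 0, "wz": 0},
])

```text
time_s: 4.97
eef_pos: [0.5121, -0.2079, 0.1035]
orientation: [0.983, 0.186, 0.001, 0.0]
wrist_force: [0.6, -0.2, 0.7]
grip_width: 0.0189
```

```bash
python3 look.py e 210 310 310 440 190 300 200 340;  python3 mv.py c 0 -.05 .103
```

```text
top scale 5.6
scene scale 5.090909090909091
t 5.0667 [ 0.512  -0.2076  0.1034] F [-0.6 -0.  -0.5] w 0.0187 q [-0.62 -0.02 -0.29  1.29  0.    0.57]
target 0.5088577828245775 -0.1994473239438162 d [ 0.     -0.0087  0.0004] w [ 0.02 -0.09  0.02]
```

View pics/scene_e.png

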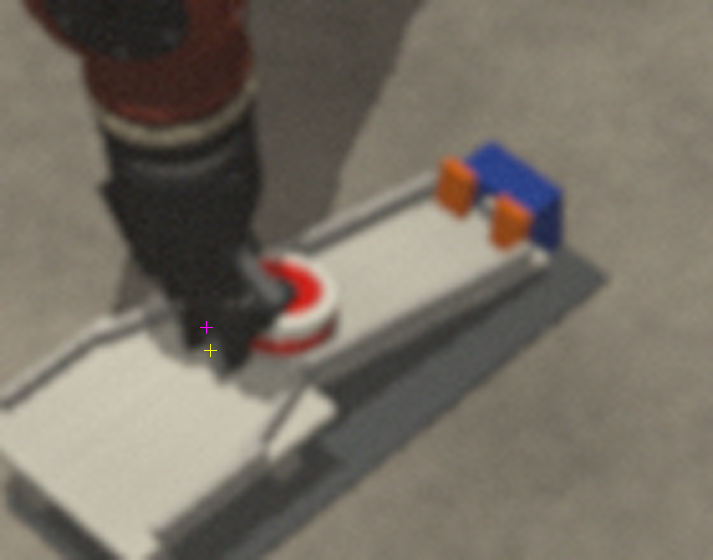

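View pics/top_e.png

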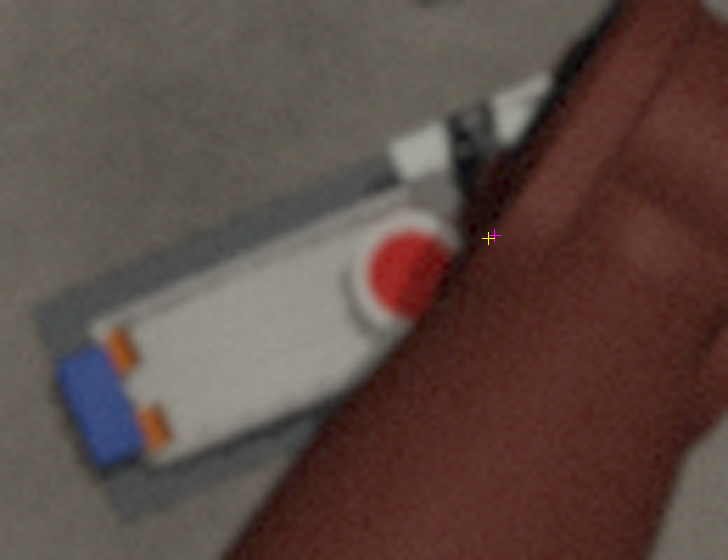

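Request:
servo_tool([
  {"dx": 0, "dy": -0.005, "dz": 0.0, "wx": 0, "wy": 0, "wz": 0},
  {"dx": 0, "dy": -0.011, "dz": 0.0, "wx": 0, "wy": 0, "wz": 0},
  {"dx": 0, "dy": -0.017, "dz": 0.001, "wx": 0, "wy": 0, "wz": 0},
  {"dx": 0, "dy": -0.023, "dz": 0.001, "wx": 0, "wy": 0, "wz": 0},
  {"dx": 0, "dy": -0.029, "dz": 0.002, "wx": 0, "wy": 0, "wz": 0},
  {"dx": 0, "dy": -0.035, "dz": 0.002, "wx": 0, "wy": 0, "wz": 0},
  {"dx": 0, "dy": -0.041, "dz": 0.003, "wx": 0, "wy": 0, "wz": 0},
  {"dx": 0, "dy": -0.047, "dz": 0.005, "wx": 0, "wy": 0, "wz": 0},
  {"dx": 0, "dy": -0.053, "dz": 0.0065, "wx": 0, "wy": 0, "wz": 0},
  {"dx": 0, "dy": -0.059, "dz": 0.008, "wx": 0, "wy": 0, "wz": 0},
  {"dx": 0, "dy": -0.065, "dz": 0.0095, "wx": 0, "wy": 0, "wz": 0},
  {"dx": 0, "dy": -0.07, "dz": 0.011, "wx": 0, "wy": 0, "wz": 0},
])

```text
time_s: 6.07
eef_pos: [0.4862, -0.1418, 0.0922]
orientation: [0.983, 0.186, 0.001, -0.0]
wrist_force: [1.4, -0.5, 1.1]
grip_width: 0.0189
```

```bash
python3 look.py f 210 310 310 440 190 300 200 340;  python3 mv.py c 0 .06 .079
```

```text
top scale 5.6
scene scale 5.090909090909091
t 6.1667 [ 0.4861 -0.1416  0.092 ] F [-0.9 -0.6 -0.1] w 0.0188 q [-0.54 -0.15 -0.44  1.28  0.    0.65]
target 0.468690660610507 -0.09704321126742059 d [ 0.0001 -0.0478  0.013 ] w [-0.01 -0.07  0.06]
```

View pics/scene_f.png

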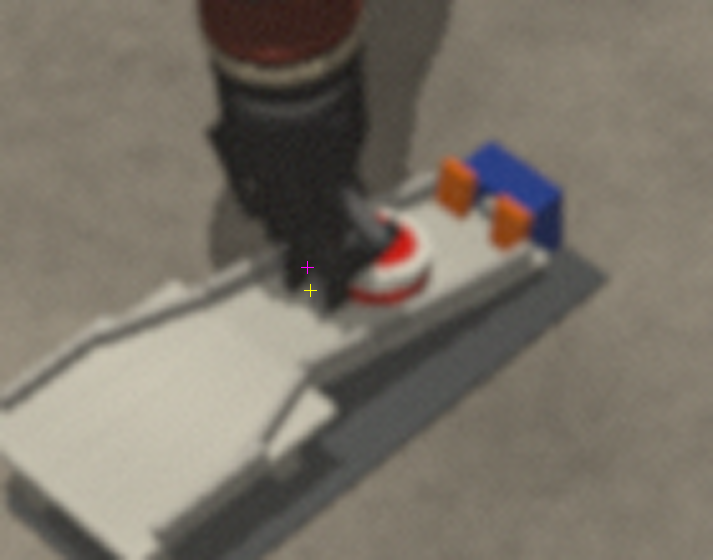

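View pics/top_f.png

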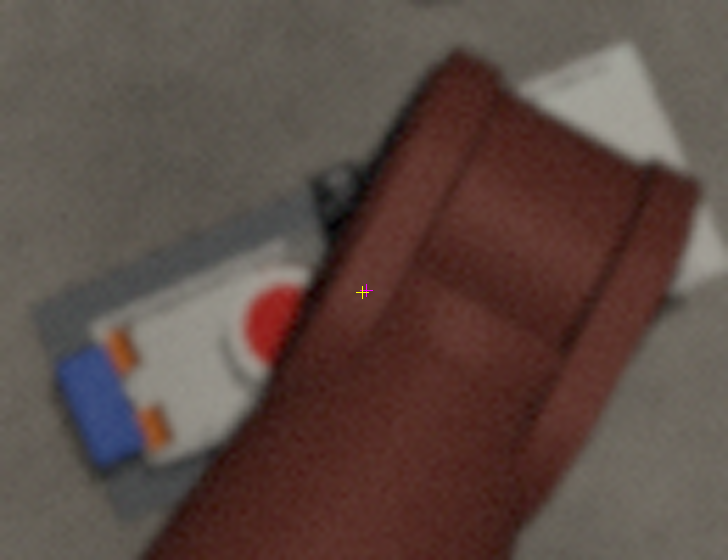

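Request:
servo_tool([
  {"dx": 0, "dy": -0.004, "dz": 0.001, "wx": 0, "wy": 0, "wz": 0},
  {"dx": 0, "dy": -0.008, "dz": 0.002, "wx": 0, "wy": 0, "wz": 0},
  {"dx": 0, "dy": -0.012, "dz": 0.003, "wx": 0, "wy": 0, "wz": 0},
  {"dx": 0, "dy": -0.016, "dz": 0.0045, "wx": 0, "wy": 0, "wz": 0},
  {"dx": 0, "dy": -0.02, "dz": 0.0055, "wx": 0, "wy": 0, "wz": 0},
  {"dx": 0, "dy": -0.024, "dz": 0.0065, "wx": 0, "wy": 0, "wz": 0},
  {"dx": 0, "dy": -0.028, "dz": 0.0075, "wx": 0, "wy": 0, "wz": 0},
  {"dx": 0, "dy": -0.031, "dz": 0.0085, "wx": 0, "wy": 0, "wz": 0},
  {"dx": 0, "dy": -0.034, "dz": 0.009, "wx": 0, "wy": 0, "wz": 0},
  {"dx": 0, "dy": -0.037, "dz": 0.01, "wx": 0, "wy": 0, "wz": 0},
  {"dx": 0, "dy": -0.04, "dz": 0.0105, "wx": 0, "wy": 0, "wz": 0},
  {"dx": 0, "dy": -0.043, "dz": 0.0115, "wx": 0, "wy": 0, "wz": 0},
])

```text
time_s: 7.17
eef_pos: [0.4703, -0.1013, 0.0806]
orientation: [0.983, 0.186, 0.001, -0.0]
wrist_force: [-0.6, 0.2, -0.1]
grip_width: 0.0185
```

```bash
python3 look.py g 210 310 310 440 200 280 240 340;  python3 mv.py c 0 .061 .079
```

```text
top scale 5.6
scene scale 7.0
t 7.2667 [ 0.4701 -0.1011  0.0804] F [-0.1  0.3 -0.8] w 0.0192 q [-0.49 -0.23 -0.53  1.27  0.    0.71]
target 0.4683255049540154 -0.09611226478854426 d [ 0.0002 -0.0053  0.0014] w [-0.03 -0.06  0.07]
```

View pics/scene_g.png

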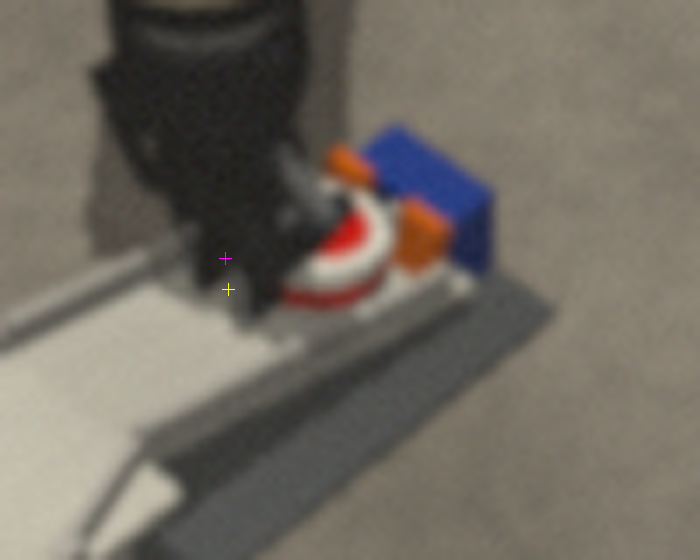

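View pics/top_g.png

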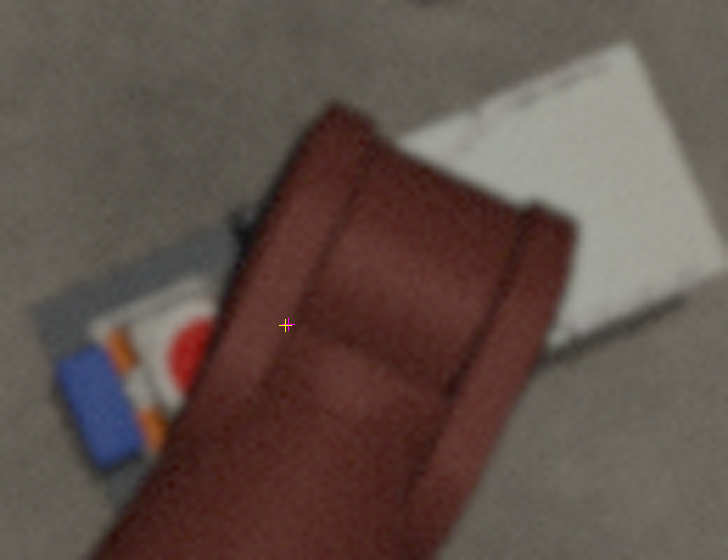

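Request:
servo_tool([
  {"dx": 0, "dy": -0.002, "dz": 0.0005, "wx": 0, "wy": 0, "wz": 0},
  {"dx": 0, "dy": -0.004, "dz": 0.001, "wx": 0, "wy": 0, "wz": 0},
  {"dx": 0, "dy": -0.005, "dz": 0.001, "wx": 0, "wy": 0, "wz": 0},
  {"dx": 0, "dy": -0.005, "dz": 0.001, "wx": 0, "wy": 0, "wz": 0},
])

```text
time_s: 7.6
eef_pos: [0.4682, -0.0963, 0.0793]
orientation: [0.982, 0.187, 0.0, -0.0]
wrist_force: [0.1, -0.4, -0.3]
grip_width: 0.0189
```

```bash
python3 mv.py c 0 .061 .079
```

```text
t 7.6 [ 0.4682 -0.0963  0.0793] F [ 0.1 -0.4 -0.3] w 0.0189 q [-0.48 -0.24 -0.54  1.27  0.    0.72]
target 0.4683255049540154 -0.09611226478854426 d [ 0.0002 -0.0001  0.0003] w [-0.04 -0.06  0.08]
```

Request:
servo_tool([
  {"dx": 0, "dy": -0.002, "dz": 0.0005, "wx": 0, "wy": 0, "wz": 0},
  {"dx": 0, "dy": -0.003, "dz": 0.001, "wx": 0, "wy": 0, "wz": 0},
  {"dx": 0, "dy": -0.003, "dz": 0.001, "wx": 0, "wy": 0, "wz": 0},
])

```text
time_s: 7.85
eef_pos: [0.467, -0.0933, 0.0782]
orientation: [0.982, 0.187, 0.0, -0.0]
wrist_force: [-0.5, -0.5, 0.4]
grip_width: 0.0193
```

```bash
python3 mv.py c 0 .061 .079;python3 look.py i 210 310 310 440 200 280 240 340
```

```text
t 7.85 [ 0.467  -0.0933  0.0782] F [-0.5 -0.5  0.4] w 0.0193 q [-0.47 -0.24 -0.55  1.26  0.    0.72]
target 0.4683255049540154 -0.09611226478854426 d [ 0.0002  0.0031 -0.0008] w [-0.04 -0.05  0.09]
top scale 5.6
scene scale 7.0
```

View pics/scene_i.png

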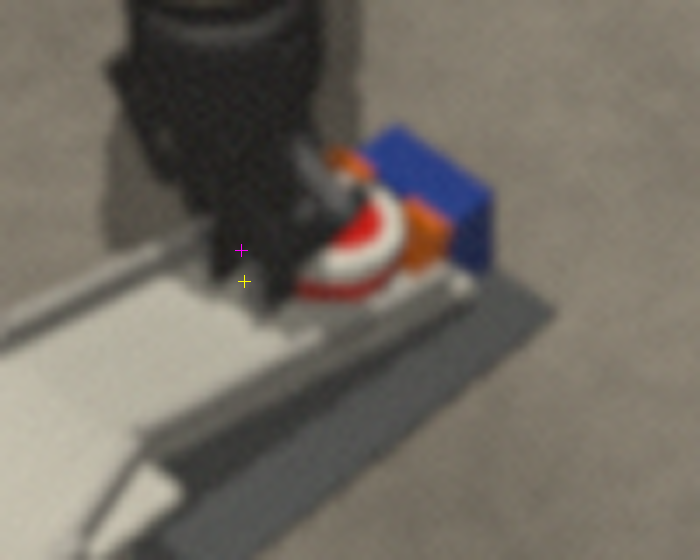

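Nearly there. I'll continue in small increments until the wrist feels the stop.

Request:
servo_tool([
  {"dx": 0, "dy": -0.0015, "dz": 0.0004, "wx": 0, "wy": 0, "wz": 0},
  {"dx": 0, "dy": -0.003, "dz": 0.0008, "wx": 0, "wy": 0, "wz": 0},
  {"dx": 0, "dy": -0.003, "dz": 0.0008, "wx": 0, "wy": 0, "wz": 0},
])

```text
time_s: 8.2
eef_pos: [0.4672, -0.0918, 0.0784]
orientation: [0.982, 0.186, 0.001, 0.001]
wrist_force: [3.1, -6.0, 1.9]
grip_width: 0.019
```

```bash
python3 mv.py c 0 .061 .079
```

```text
t 8.2 [ 0.4672 -0.0918  0.0784] F [ 3.1 -6.   1.9] w 0.019 q [-0.47 -0.25 -0.55  1.26 -0.    0.73]
target 0.4683255049540154 -0.09611226478854426 d [-0.0005  0.0044 -0.0006] w [ 0.17 -0.14  0.05]
```

Request:
servo_tool([
  {"dx": 0, "dy": 0.003, "dz": 0, "wx": 0, "wy": 0, "wz": 0},
  {"dx": 0, "dy": 0.012, "dz": -0.005, "wx": 0, "wy": 0, "wz": 0},
  {"dx": 0, "dy": 0.02, "dz": -0.03, "wx": 0, "wy": 0, "wz": 0},
  {"dx": 0, "dy": 0.02, "dz": -0.07, "wx": 0, "wy": 0, "wz": 0},
  {"dx": 0, "dy": 0.02, "dz": -0.11, "wx": 0, "wy": 0, "wz": 0},
  {"dx": 0, "dy": 0.02, "dz": -0.14, "wx": 0, "wy": 0, "wz": 0},
  {"dx": 0, "dy": 0.02, "dz": -0.14, "wx": 0, "wy": 0, "wz": 0},
], fingers=0)

```text
time_s: 8.78
eef_pos: [0.4763, -0.1118, 0.2255]
orientation: [0.982, 0.186, 0.005, 0.004]
wrist_force: [1.0, -0.5, 0.4]
grip_width: 0.0854
```

```bash
python3 mv.py w .556 .178 .22 2.75;python3 look.py j 210 310 310 440 200 280 240 340
```

```text
t 8.7833 [ 0.4763 -0.1118  0.2255] F [ 1.  -0.5  0.4] w 0.0854 q [-0.5  -0.26 -0.29  1.52  0.    0.7 ]
target 0.556 0.178 d [ 0.1802 -0.2406  0.0047] w [   0.82    0.43 -136.1 ]
top scale 5.6
scene scale 7.0
```

View pics/scene_j.png

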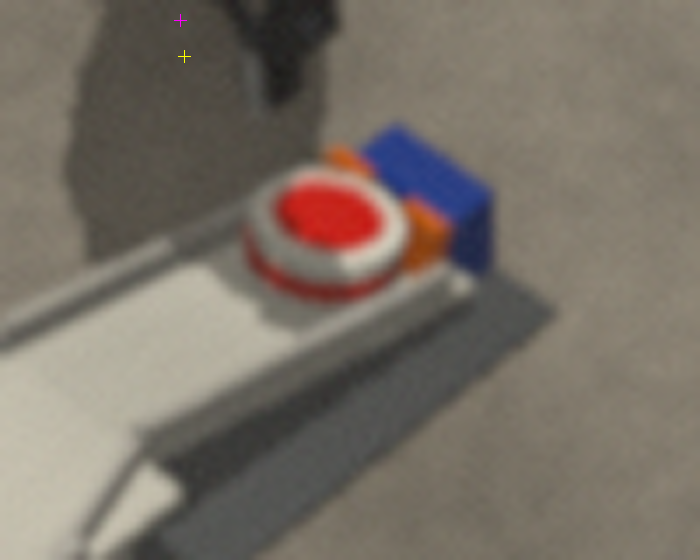

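```bash
python3 - <<'E'
from h import *
P=lambda u,v,z:onplane("top",u,v,z)[:2]
a=[P(*q,.0705) for q in((241.3,222.5),(290,222.5),(240.7,258.5),(290.5,258.5))]
ang=lambda d:np.degrees(np.arctan2(d[1],d[0])).round(2)
print("yaw est",ang(a[0]-a[2]),ang(a[1]-a[3]),ang(a[0]-a[1])-90,ang(a[2]-a[3])-90)
print("dot0",P(249.5,240,.07),"dot4",P(265.5,224.5,.07),"dot8",P(281,240.5,.07))
print("disc",P(265.3,240.6,.084))
# dark bar pixels
im=np.load("top_p.npy").astype(int);d=np.load("top_d.npy");W=cloud("top",d)
q=W[225:256,248:282].reshape(-1,3);s=q[(q[:,2]>.1)&(q[:,2]<.14)]
c=s[:,:2].mean(0);u,sv,vt=np.linalg.svd(s[:,:2]-c);print("bar depth",len(s),c,ang(vt[0]),sv)
g=im.sum(-1)
import itertools
m=np.zeros((480,640),bool);m[228:253,251:279]=True
gray=g/3;print(gray[228:254:2,250:282:2].astype(int))
E
```

```text
yaw est -1.74 -0.57 -1.6700000000000017 -1.7199999999999989
dot0 [0.56203013 0.22611011] dot4 [0.60705337 0.17777584] dot8 [0.55776725 0.13265913]
disc [0.5575091  0.17767446]
bar depth 117 [0.55863032 0.17646903] 65.46 [0.20242212 0.04500322]
[[156 156 140 148 154 149 144 135 136 140 149 148 156 152 151 157]
 [156 155 132 138 140 120 113 112 110 115 122 137 154 143 139 157]
 [153 155 149 128 110 105 111 108 109 111 109 112 135 154 154 156]
 [138 137 143 121 101 100 105 111 110 111 111 114 116 137 153 135]
 [153 147 129 141 139 121  99  94 103 110 112 110 112 120 150 146]
 [150 145 100  80 107 128 135  76  59  80 101 108 112 113 145 155]
 [121 136  93  60  55  64  79  49  28  38  60  76  94 107 145 146]
 [145 145 106  86  76  61  56  41  27  35  36  40  52 100 144 151]
 [157 154 120 107 102  93  81  67  54  42  35  31  44 102 149 156]
 [157 157 133 105 111 107 104  98  87  74  61  49  71 121 156 157]
 [159 155 150 118 106 107 110 111 112 103  92  73  98 141 155 157]
 [158 155 157 148 124 109 107 105 110 108 103 109 141 158 158 158]
 [157 157 157 156 152 129 119 104 102 105 127 150 156 158 158 158]]
```

Request:
servo_tool([
  {"dx": 0.18, "dy": -0.24, "dz": 0, "wx": 0.8, "wy": 0.4, "wz": -134.6},
  {"dx": 0.18, "dy": -0.24, "dz": 0, "wx": 0.8, "wy": 0.4, "wz": -134.6},
  {"dx": 0.18, "dy": -0.24, "dz": 0, "wx": 0.8, "wy": 0.4, "wz": -134.6},
  {"dx": 0.18, "dy": -0.24, "dz": 0, "wx": 0.8, "wy": 0.4, "wz": -134.6},
  {"dx": 0.18, "dy": -0.24, "dz": 0, "wx": 0.8, "wy": 0.4, "wz": -134.6},
  {"dx": 0.18, "dy": -0.24, "dz": 0, "wx": 0.8, "wy": 0.4, "wz": -134.6},
  {"dx": 0.18, "dy": -0.24, "dz": 0, "wx": 0.8, "wy": 0.4, "wz": -134.6},
  {"dx": 0.18, "dy": -0.24, "dz": 0, "wx": 0.8, "wy": 0.4, "wz": -134.6},
  {"dx": 0.18, "dy": -0.24, "dz": 0, "wx": 0.8, "wy": 0.4, "wz": -134.6},
  {"dx": 0.18, "dy": -0.24, "dz": 0, "wx": 0.8, "wy": 0.4, "wz": -134.6},
  {"dx": 0.18, "dy": -0.24, "dz": 0, "wx": 0.8, "wy": 0.4, "wz": -134.6},
  {"dx": 0.18, "dy": -0.24, "dz": 0, "wx": 0.8, "wy": 0.4, "wz": -134.6},
])

```text
time_s: 9.88
eef_pos: [0.5538, 0.1782, 0.2176]
orientation: [0.589, 0.808, 0.0, -0.003]
wrist_force: [0.5, -1.2, -0.3]
grip_width: 0.0852
```

```bash
python3 mv.py w .558 .177 .20 2.723
```

```text
t 9.8833 [0.5538 0.1782 0.2176] F [ 0.5 -1.2 -0.3] w 0.0852 q [ 0.08  0.05 -0.02  1.51  0.   -0.23]
target 0.558 0.177 d [-0.0026  0.0037  0.0175] w [-4.000e-02 -3.300e-01 -4.822e+01]
```

Request:
servo_tool([
  {"dx": -0.0026, "dy": 0.0037, "dz": 0.017, "wx": 0, "wy": -0.3, "wz": -48.2},
  {"dx": -0.0026, "dy": 0.0037, "dz": 0.017, "wx": 0, "wy": -0.3, "wz": -48.2},
  {"dx": -0.0026, "dy": 0.0037, "dz": 0.017, "wx": 0, "wy": -0.3, "wz": -48.2},
  {"dx": -0.0026, "dy": 0.0037, "dz": 0.017, "wx": 0, "wy": -0.3, "wz": -48.2},
  {"dx": -0.0026, "dy": 0.0037, "dz": 0.017, "wx": 0, "wy": -0.3, "wz": -48.2},
  {"dx": -0.0026, "dy": 0.0037, "dz": 0.017, "wx": 0, "wy": -0.3, "wz": -48.2},
  {"dx": -0.0026, "dy": 0.0037, "dz": 0.017, "wx": 0, "wy": -0.3, "wz": -48.2},
  {"dx": -0.0026, "dy": 0.0037, "dz": 0.017, "wx": 0, "wy": -0.3, "wz": -48.2},
  {"dx": -0.0026, "dy": 0.0037, "dz": 0.017, "wx": 0, "wy": -0.3, "wz": -48.2},
])

```text
time_s: 10.63
eef_pos: [0.5575, 0.1767, 0.1992]
orientation: [0.21, 0.978, -0.0, -0.002]
wrist_force: [-0.1, 0.5, -0.1]
grip_width: 0.0854
```

```bash
python3 mv.py w .558 .177 .108 2.723; python3 look.py k 190 300 230 370 190 290 290 430; python3 - <<'E'
from h import *
p=np.load("top_pk.npy");hsv=cv2.cvtColor(p,cv2.COLOR_RGB2HSV).astype(int);H,S,V=hsv[...,0],hsv[...,1],hsv[...,2]
m=((H<6)|(H>174))&(S>150)&(V>90);m[:,:310]=0;m[:,450:]=0;m[330:]=0
k,l,st,ce=cv2.connectedComponentsWithStats(m.astype(np.uint8))
from mv import ch
for i in range(1,k):
    if st[i,4]>30:print(st[i,4],ce[i],onplane("top",*ce[i],.0685))
# expected top-centre: stop pt + 30mm along slope normal
import math
x,y=ch(0,.103+.03*math.sin(math.radians(15)));print("expected",x,y,.039+.029)
E
```

```text
t 10.6333 [0.5575 0.1767 0.1992] F [-0.1  0.5 -0.1] w 0.0854 q [ 0.08  0.06 -0.04  1.47  0.   -1.06]
target 0.558 0.177 d [-0.0006  0.0006  0.0912] w [-0.09 -0.16 -0.21]
top scale 5.090909090909091
scene scale 5.428571428571429
140 [344.04285714 275.10714286] [ 0.4494741  -0.05140192  0.0685    ]
expected 0.45015369023156254 -0.049784112314608955 0.068
```

View pics/top_k.png

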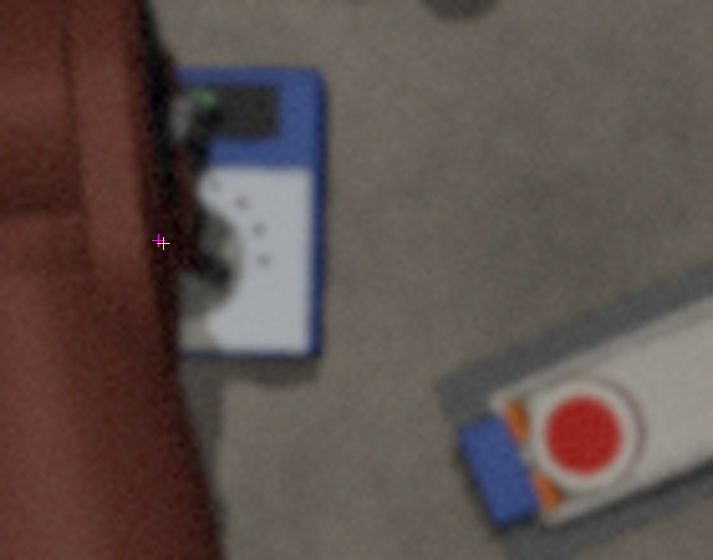

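View pics/scene_k.png

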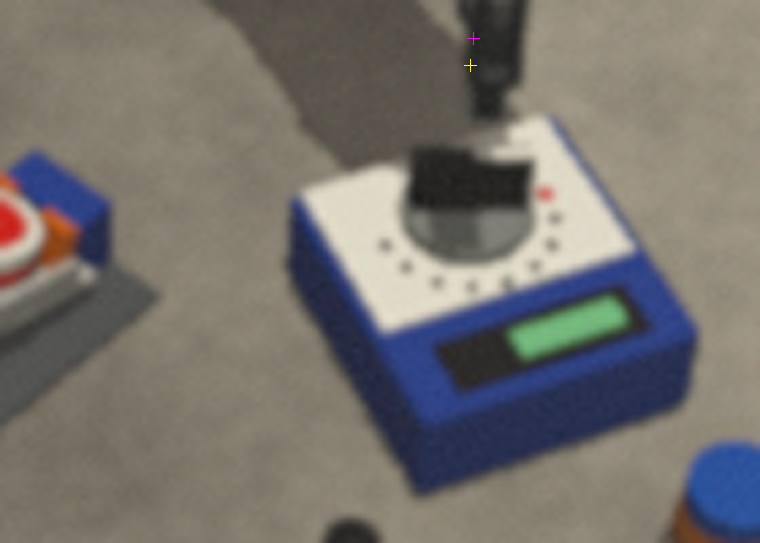

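```bash
python3 - <<'E'
from h import *
from mv import *
s=manip.read_state();R=Ro.from_quat(s["orientation"]).as_matrix();p=s["eef_pos"]
f=760/140
for sx in(-1,1):
  for b in (.006,.019):
    for xo in(.0427,.057):
      print(sx,b,xo,((proj("scene",p+R@np.array([sx*xo,0,b]))[0]-[290,190]+.5)*f).round(),((proj("top",p+R@np.array([sx*xo,0,b]))[0]-[230,190]+.5)*5.09).round())
E
```

```text
-1 0.006 0.0427 [479. 108.] [191. 167.]
-1 0.006 0.057 [482. 129.] [202. 143.]
-1 0.019 0.0427 [478. 127.] [194. 170.]
-1 0.019 0.057 [480. 148.] [205. 146.]
1 0.006 0.0427 [467. -13.] [128. 315.]
1 0.006 0.057 [465. -32.] [117. 339.]
1 0.019 0.0427 [465.   5.] [132. 316.]
1 0.019 0.057 [463. -14.] [121. 341.]
```

Request:
servo_tool([
  {"dx": -0.002, "dy": 0.002, "dz": 0.03, "wx": 0, "wy": 0, "wz": 0},
  {"dx": -0.002, "dy": 0.002, "dz": 0.055, "wx": 0, "wy": 0, "wz": 0},
  {"dx": -0.002, "dy": 0.002, "dz": 0.075, "wx": 0, "wy": 0, "wz": 0},
  {"dx": -0.002, "dy": 0.002, "dz": 0.089, "wx": 0, "wy": 0, "wz": 0},
  {"dx": -0.002, "dy": 0.002, "dz": 0.089, "wx": 0, "wy": 0, "wz": 0},
  {"dx": -0.002, "dy": 0.002, "dz": 0.089, "wx": 0, "wy": 0, "wz": 0},
])

```text
time_s: 11.23
eef_pos: [0.5596, 0.1777, 0.1102]
orientation: [0.21, 0.978, -0.001, -0.002]
wrist_force: [0.8, 0.8, -0.3]
grip_width: 0.0855
```

```bash
python3 mv.py w .56 .176 .110 2.723; python3 look.py l 190 300 230 370 190 290 290 430
```

```text
t 11.2333 [0.5596 0.1777 0.1102] F [ 0.8  0.8 -0.3] w 0.0855 q [ 0.08  0.09 -0.17  1.31  0.   -1.06]
target 0.56 0.176 d [-0.0011 -0.0014  0.0002] w [-0.11 -0.2  -0.29]
top scale 5.090909090909091
scene scale 5.428571428571429
```

View pics/scene_l.png

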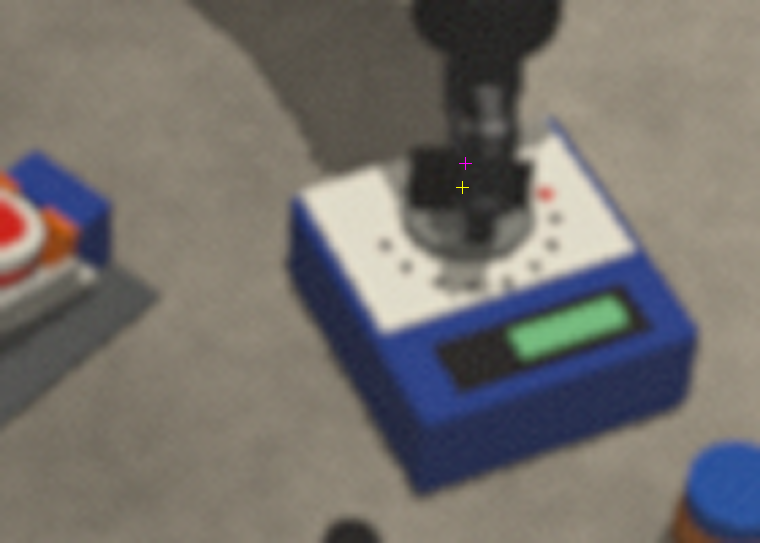

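View pics/top_l.png

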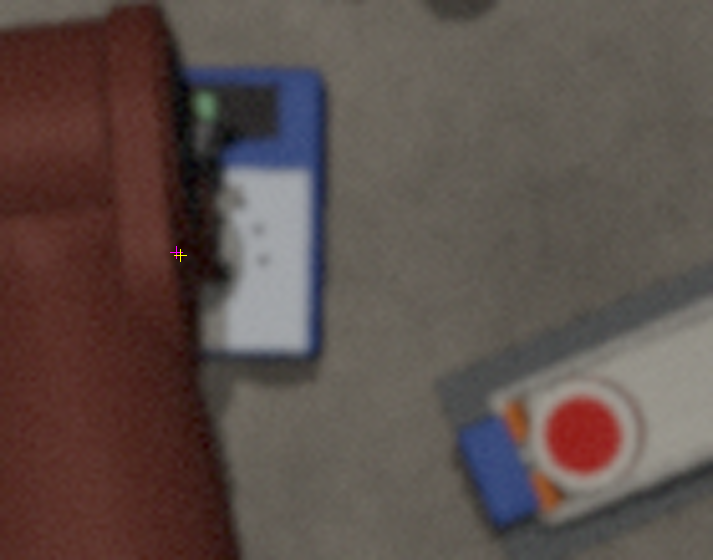

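Request:
servo_tool([
  {"dx": -0.001, "dy": -0.002, "dz": 0, "wx": 0, "wy": 0, "wz": 0},
  {"dx": -0.001, "dy": -0.002, "dz": 0, "wx": 0, "wy": 0, "wz": 0},
  {"dx": -0.001, "dy": -0.002, "dz": 0, "wx": 0, "wy": 0, "wz": 0},
  {"dx": -0.001, "dy": -0.002, "dz": 0, "wx": 0, "wy": 0, "wz": 0},
  {"dx": -0.001, "dy": -0.002, "dz": 0, "wx": 0, "wy": 0, "wz": 0},
  {"dx": -0.001, "dy": -0.002, "dz": 0, "wx": 0, "wy": 0, "wz": 0},
  {"dx": -0.001, "dy": -0.002, "dz": 0, "wx": 0, "wy": 0, "wz": 0},
  {"dx": -0.001, "dy": -0.002, "dz": 0, "wx": 0, "wy": 0, "wz": 0},
  {"dx": -0.001, "dy": -0.002, "dz": 0, "wx": 0, "wy": 0, "wz": 0},
  {"dx": -0.001, "dy": -0.002, "dz": 0, "wx": 0, "wy": 0, "wz": 0},
], fingers=1, force=25)

```text
time_s: 12.17
eef_pos: [0.5602, 0.176, 0.1123]
orientation: [0.21, 0.978, 0.0, -0.001]
wrist_force: [-5.0, 0.7, 5.7]
grip_width: 0.0138
```

```bash
python3 mv.py w .559 .1755 .110 2.723; python3 -c "
from rig import manip;s=manip.read_state();print(s['moment'].round(3))"
```

```text
t 12.1667 [0.5602 0.176  0.1123] F [-5.   0.7  5.7] w 0.0138 q [ 0.08  0.09 -0.17  1.31  0.   -1.07]
target 0.559 0.1755 d [ 0.0009 -0.001   0.0023] w [-0.02 -0.12 -0.24]
[ 0.231  1.043 -0.081]
```

Request:
servo_tool([
  {"dx": 0.001, "dy": -0.001, "dz": 0.001, "wx": 0, "wy": 0, "wz": 0},
  {"dx": 0.0015, "dy": -0.001, "dz": 0.001, "wx": 0, "wy": 0, "wz": -3},
  {"dx": 0.0015, "dy": -0.001, "dz": 0.001, "wx": 0, "wy": 0, "wz": -6},
  {"dx": 0.0015, "dy": -0.001, "dz": 0.001, "wx": 0, "wy": 0, "wz": -9},
  {"dx": 0.0015, "dy": -0.001, "dz": 0.001, "wx": 0, "wy": 0, "wz": -12},
  {"dx": 0.0015, "dy": -0.001, "dz": 0.001, "wx": 0, "wy": 0, "wz": -15},
  {"dx": 0.0015, "dy": -0.001, "dz": 0.001, "wx": 0, "wy": 0, "wz": -18},
  {"dx": 0.0015, "dy": -0.001, "dz": 0.001, "wx": 0, "wy": 0, "wz": -21},
  {"dx": 0.0015, "dy": -0.001, "dz": 0.001, "wx": 0, "wy": 0, "wz": -22.5},
  {"dx": 0.0015, "dy": -0.001, "dz": 0.001, "wx": 0, "wy": 0, "wz": -22.5},
])

```text
time_s: 13.0
eef_pos: [0.5607, 0.1758, 0.1124]
orientation: [0.014, 1.0, 0.001, 0.002]
wrist_force: [8.5, 1.5, -1.2]
grip_width: 0.0132
```

```bash
python3 mv.py w .559 .1755 .110 3.115; python3 -c "
from rig import manip;s=manip.read_state();print(s['moment'].round(3))"; python3 look.py m 190 300 230 370 200 260 330 420
```

```text
t 13.0 [0.5607 0.1758 0.1124] F [ 8.5  1.5 -1.2] w 0.0132 q [ 0.08  0.08 -0.18  1.31  0.   -1.46]
target 0.559 0.1755 d [ 0.0017 -0.0004  0.0024] w [ 0.07  0.17 -0.11]
[ 0.239 -1.95  -0.141]
top scale 5.090909090909091
scene scale 8.444444444444445
```

View pics/scene_m.png

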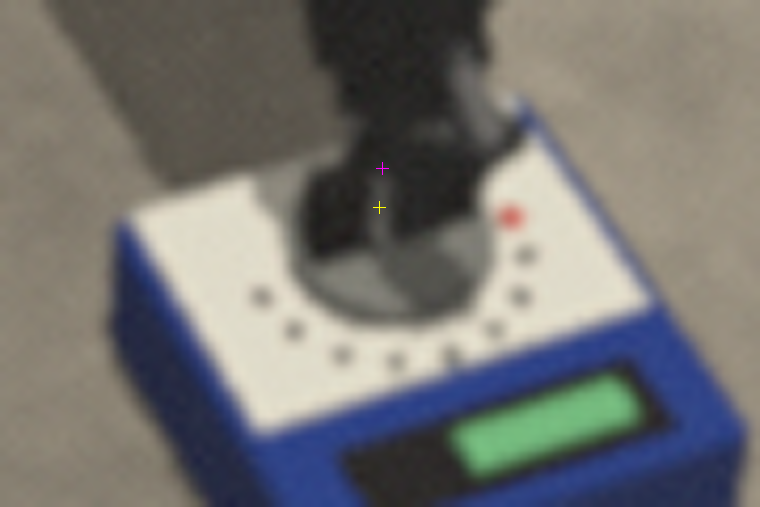

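Request:
servo_tool([
  {"dx": -0.0005, "dy": 0, "dz": 0, "wx": 0, "wy": 0, "wz": -1.5},
  {"dx": -0.0005, "dy": 0, "dz": 0, "wx": 0, "wy": 0, "wz": -3},
  {"dx": -0.0005, "dy": 0, "dz": 0, "wx": 0, "wy": 0, "wz": -4},
  {"dx": -0.0005, "dy": 0, "dz": 0, "wx": 0, "wy": 0, "wz": -4},
])

```text
time_s: 13.43
eef_pos: [0.5609, 0.1761, 0.1124]
orientation: [-0.02, 1.0, 0.001, 0.001]
wrist_force: [-3.7, 2.5, 3.2]
grip_width: 0.0137
```

```bash
cat > st.py <<'E'
from mv import *
s=manip.read_state();print(s['time_s'],"F",s["wrist_force"].round(1),"M",s['moment'].round(3),s["eef_pos"].round(4),"w",round(s["grip_width"],4),"rotvec to psi",end=" ")
R=Ro.from_quat(s["orientation"]).as_matrix();print("psi",np.degrees(np.arctan2(R[1,0],R[0,0])).round(2), "z",R[:,2].round(3))
E
python3 st.py
```

```text
13.4333 F [-3.7  2.5  3.2] M [ 0.581  0.59  -1.273] [0.5609 0.1761 0.1124] w 0.0137 rotvec to psi psi -177.75 z [ 0.002  0.002 -1.   ]
```

Request:
servo_tool([
  {"dx": 0, "dy": 0, "dz": 0, "wx": 0, "wy": 0, "wz": 4},
  {"dx": 0, "dy": 0, "dz": 0, "wx": 0, "wy": 0, "wz": 9},
  {"dx": 0, "dy": 0, "dz": 0, "wx": 0, "wy": 0, "wz": 14},
  {"dx": 0, "dy": 0, "dz": 0, "wx": 0, "wy": 0, "wz": 19},
  {"dx": 0, "dy": 0, "dz": 0, "wx": 0, "wy": 0, "wz": 24},
  {"dx": 0, "dy": 0, "dz": 0, "wx": 0, "wy": 0, "wz": 29},
  {"dx": 0, "dy": 0, "dz": 0, "wx": 0, "wy": 0, "wz": 34},
  {"dx": 0, "dy": 0, "dz": 0, "wx": 0, "wy": 0, "wz": 39},
  {"dx": 0, "dy": 0, "dz": 0, "wx": 0, "wy": 0, "wz": 44},
  {"dx": 0, "dy": 0, "dz": 0, "wx": 0, "wy": 0, "wz": 47},
])

```text
time_s: 14.27
eef_pos: [0.5595, 0.1765, 0.1123]
orientation: [0.383, 0.924, 0.001, -0.001]
wrist_force: [-8.4, 2.9, 5.8]
grip_width: 0.0138
```

```bash
python3 st.py
```

```text
14.2667 F [-8.4  2.9  5.8] M [0.548 1.888 0.02 ] [0.5595 0.1765 0.1123] w 0.0138 rotvec to psi psi 135.02 z [-0.     0.002 -1.   ]
```

Request:
servo_tool([
  {"dx": 0.0005, "dy": -0.0005, "dz": 0, "wx": 0, "wy": 0, "wz": 5},
  {"dx": 0.0005, "dy": -0.0005, "dz": 0, "wx": 0, "wy": 0, "wz": 10},
  {"dx": 0.0005, "dy": -0.0005, "dz": 0, "wx": 0, "wy": 0, "wz": 15},
  {"dx": 0.0005, "dy": -0.0005, "dz": 0, "wx": 0, "wy": 0, "wz": 20},
  {"dx": 0.0005, "dy": -0.0005, "dz": 0, "wx": 0, "wy": 0, "wz": 25},
  {"dx": 0.0005, "dy": -0.0005, "dz": 0, "wx": 0, "wy": 0, "wz": 30},
  {"dx": 0.0005, "dy": -0.0005, "dz": 0, "wx": 0, "wy": 0, "wz": 35},
  {"dx": 0.0005, "dy": -0.0005, "dz": 0, "wx": 0, "wy": 0, "wz": 40},
  {"dx": 0.0005, "dy": -0.0005, "dz": 0, "wx": 0, "wy": 0, "wz": 44},
  {"dx": 0.0005, "dy": -0.0005, "dz": 0, "wx": 0, "wy": 0, "wz": 45},
  {"dx": 0.0005, "dy": -0.0005, "dz": 0, "wx": 0, "wy": 0, "wz": 45},
])

```text
time_s: 15.18
eef_pos: [0.5587, 0.1779, 0.1124]
orientation: [0.707, 0.707, 0.002, -0.002]
wrist_force: [-0.8, 8.0, 0.9]
grip_width: 0.0136
```

```bash
python3 st.py; python3 look.py n 190 300 230 370 200 260 330 420
```

```text
15.1833 F [-0.8  8.   0.9] M [ 1.627  0.16  -0.118] [0.5587 0.1779 0.1124] w 0.0136 rotvec to psi psi 90.0 z [-0.     0.005 -1.   ]
top scale 5.090909090909091
scene scale 8.444444444444445
```

View pics/scene_n.png

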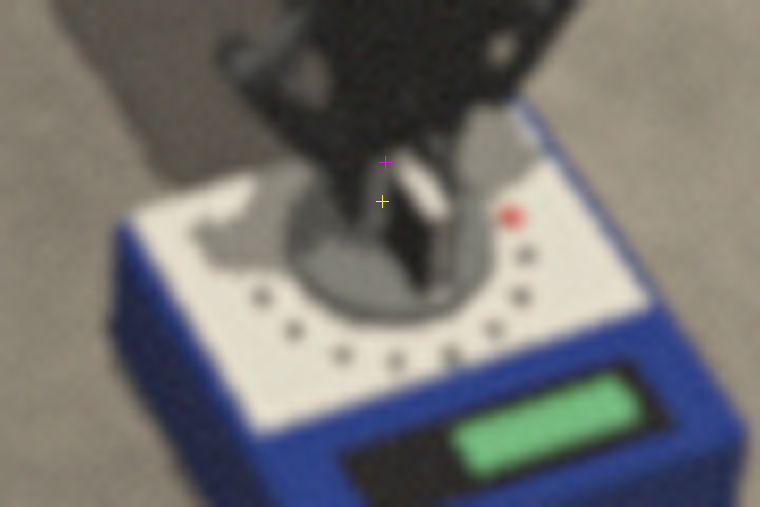

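Request:
servo_tool([
  {"dx": 0.001, "dy": 0, "dz": 0, "wx": 0, "wy": 0, "wz": 0},
  {"dx": 0.001, "dy": 0, "dz": 0, "wx": 0, "wy": 0, "wz": 0},
  {"dx": 0.001, "dy": 0, "dz": 0, "wx": 0, "wy": 0, "wz": 0},
  {"dx": 0.001, "dy": 0, "dz": 0, "wx": 0, "wy": 0, "wz": 0},
  {"dx": 0.001, "dy": 0, "dz": 0, "wx": 0, "wy": 0, "wz": 0},
  {"dx": 0.001, "dy": 0, "dz": 0, "wx": 0, "wy": 0, "wz": 0},
  {"dx": 0.001, "dy": 0, "dz": -0.03, "wx": 0, "wy": 0, "wz": 0},
  {"dx": 0.001, "dy": 0, "dz": -0.07, "wx": 0, "wy": 0, "wz": 0},
  {"dx": 0.001, "dy": 0, "dz": -0.11, "wx": 0, "wy": 0, "wz": 0},
  {"dx": 0.001, "dy": 0, "dz": -0.14, "wx": 0, "wy": 0, "wz": 0},
  {"dx": 0.001, "dy": 0, "dz": -0.14, "wx": 0, "wy": 0, "wz": 0},
], fingers=0)

```text
time_s: 16.2
eef_pos: [0.5611, 0.1783, 0.2601]
orientation: [0.707, 0.708, 0.005, 0.002]
wrist_force: [0.7, 1.0, 0.4]
grip_width: 0.0855
```

```bash
python3 st.py; python3 mv.py w .4 .35 .25 1.57
```

```text
16.2 F [0.7 1.  0.4] M [-0.056 -0.084  0.023] [0.5611 0.1783 0.2601] w 0.0855 rotvec to psi psi 90.08 z [ 0.01   0.005 -1.   ]
t 16.2 [0.5611 0.1783 0.2601] F [0.7 1.  0.4] w 0.0855 q [0.08 0.06 0.07 1.57 0.   0.08]
target 0.4 0.35 d [ 0.1718 -0.161   0.0094] w [ 0.57 -0.31  0.12]
```

Now I'll move aside to get a clear view.

Request:
servo_tool([
  {"dx": 0.172, "dy": -0.16, "dz": 0, "wx": 0.6, "wy": -0.3, "wz": 0},
  {"dx": 0.172, "dy": -0.16, "dz": 0, "wx": 0.6, "wy": -0.3, "wz": 0},
  {"dx": 0.172, "dy": -0.16, "dz": 0, "wx": 0.6, "wy": -0.3, "wz": 0},
  {"dx": 0.172, "dy": -0.16, "dz": 0, "wx": 0.6, "wy": -0.3, "wz": 0},
  {"dx": 0.172, "dy": -0.16, "dz": 0, "wx": 0.6, "wy": -0.3, "wz": 0},
  {"dx": 0.172, "dy": -0.16, "dz": 0, "wx": 0.6, "wy": -0.3, "wz": 0},
  {"dx": 0.172, "dy": -0.16, "dz": 0, "wx": 0.6, "wy": -0.3, "wz": 0},
  {"dx": 0.172, "dy": -0.16, "dz": 0, "wx": 0.6, "wy": -0.3, "wz": 0},
  {"dx": 0.172, "dy": -0.16, "dz": 0, "wx": 0.6, "wy": -0.3, "wz": 0},
])

```text
time_s: 16.95
eef_pos: [0.4011, 0.3499, 0.2593]
orientation: [0.707, 0.708, -0.0, -0.0]
wrist_force: [-0.4, -0.0, -0.3]
grip_width: 0.0855
```

```bash
python3 st.py; python3 look.py o 190 300 230 370 190 290 270 420; python3 - <<'E'
from h import *
d=np.load("top_do.npy");W=cloud("top",d)
q=W[225:256,248:282].reshape(-1,3);s=q[(q[:,2]>.1)&(q[:,2]<.14)]
c=s[:,:2].mean(0);u,sv,vt=np.linalg.svd(s[:,:2]-c);print("bar",len(s),c,np.degrees(np.arctan2(vt[0,1],vt[0,0])))
p=np.load("top_po.npy");hsv=cv2.cvtColor(p,cv2.COLOR_RGB2HSV).astype(int);H,S,V=hsv[...,0],hsv[...,1],hsv[...,2]
m=((H<6)|(H>174))&(S>150)&(V>90);m[:,:310]=0;m[:,450:]=0;m[330:]=0
k,l,st,ce=cv2.connectedComponentsWithStats(m.astype(np.uint8))
for i in range(1,k):
    if st[i,4]>30:print(ce[i],onplane("top",*ce[i],.0685))
E
```

```text
16.95 F [-0.4 -0.  -0.3] M [-0.049 -0.004 -0.015] [0.4011 0.3499 0.2593] w 0.0855 rotvec to psi psi 90.09 z [-0. -0. -1.]
top scale 5.090909090909091
scene scale 5.066666666666666
bar 118 [0.56030748 0.17674952] 177.51136852907993
[344.         275.08510638] [ 0.44954303 -0.05127723  0.0685    ]
```

View pics/scene_o.png

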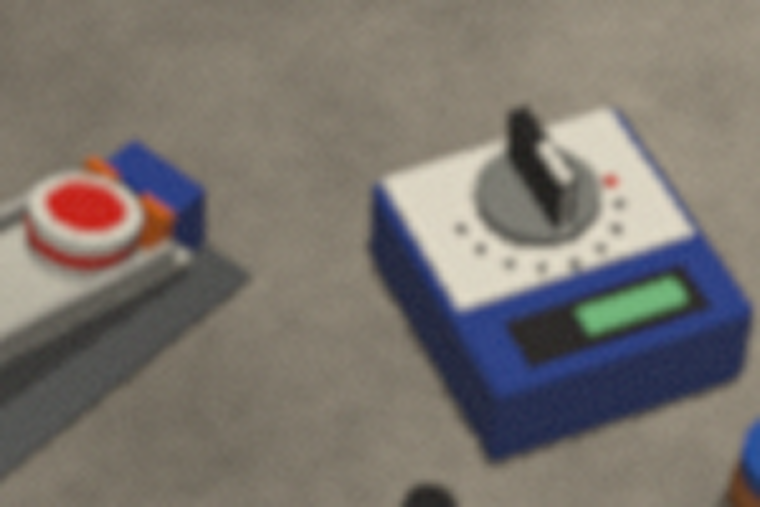

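View pics/top_o.png

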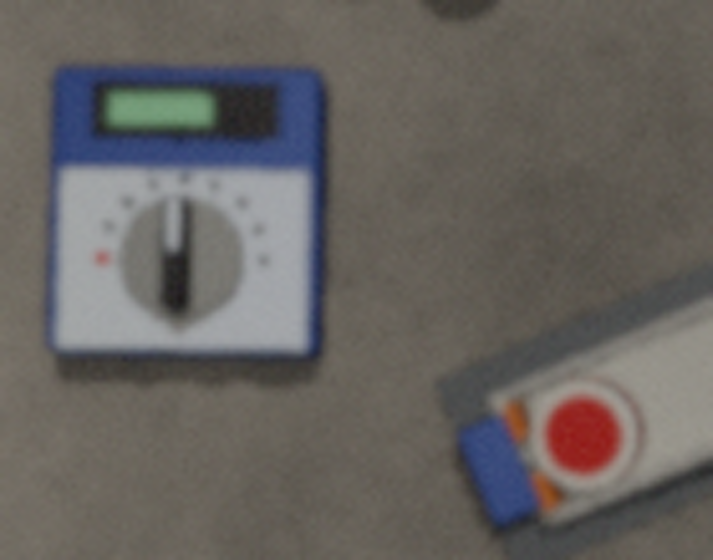

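The pointer is at the fourth dot (top crop about (175,200), along the reader's +x). The cell sits against both jaws at crop (583,435). I'm handing the job in.

```bash
python3 -c "
from rig import manip;print(manip.job_done())"
```

```text
the job is handed in; nothing more can be done
None
```

I slid the red-banded cell along the shelf and down the chute with a rear push, never lifting it, until the wrist felt the stop (about 7 N). Then I gripped the dial bar, turned it anticlockwise to its end stop (about 1.3 N m felt there), turned it clockwise four clicks, let go and moved clear. The job was handed in at about 17 s of the 61 s allowed.

- **Cell:** the last top picture puts it about 2 mm from its expected place at the stop, touching both orange jaws.
- **Dial:** the bar lies within about 1° of the reader's x axis (I measured the reader's yaw at about -1.5°). The pointer is at the fourth dot, so the value is about 1.57 to 1.59 rad.
- **Arm:** it was clear of everything, with the wrist force about zero.
- **Disagreement:** the scene camera put objects about 6 to 16 mm further out in x than the top camera. I relied on the top camera, whose chute fit was within 0.6 px, and the contact forces agreed with it.
- **Not checked:** I did not measure the bystanders again at the end. The wrist showed no unexpected contact on the way.

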